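Fit the rings and keyed spindle to the turntable pulley

TASK

Assemble the turntable drive: thread the taller steel ring down the boss of the belt pulley until it is fully home and let it go, then the brass ring on top of it in the same way. Then lift the keyed spindle from its wooden stand by its square head, push it into the pulley's bore, turning it until the key slips into the keyway, and keep pushing against the spring inside until its flange sits down on the brass ring. Finish while still gripping the spindle and holding it pressed down there, and leave everything else on the bench where it is.

Things in the scene. Friction and masses are not known exactly. Their poses are not given: they have to be found in the camera images.
- boss_top (a point): centre of the flat top of the pulley's upright steel boss, 80 mm above the bench; x axis towards the keyway, z up. Boss: 38 mm outside, top edge chamfered (5 high, 2 wide), 30 mm above the pulley's face. Its bore, open at the top, is 22 mm wide, with one keyway 8.4 mm wide from top to bottom, reaching 16.5 mm from the axis
- pulley: aluminium belt pulley lying flat, fixed on the bench (it does not turn); origin on its axis at bench height, axes as boss_top. Flat face 108 mm wide, 50 mm above the bench; a yellow line on it, 33 to 53 mm off the axis, marks the keyway side. Round green base 116 mm wide
- plunger (a joint): copper spring plunger in the bore, in m: 0 when up (flat top 40 mm below the boss top), grows as it is pressed down, stop at 0.012. Spring: 5 N at 0 plus 700 N/m, so the spindle's weight alone does not press it down. About 0.008 when the flange sits on the brass ring with both rings home
- spacer_mid (a point): loose bright steel ring, lying flat on the bench: centre, half-way up. 58 mm outside, 41 mm hole, 18 mm high, about 0.18 kg; z along its axis. It goes on first; home, it lies on the pulley's face
- thrust_mid (a point): loose brass ring, lying flat on the bench: centre, half-way up. 58 mm outside, 41 mm hole, 14 mm high, about 0.15 kg; z along its axis. It goes on second; home, it lies on the steel ring with its upper face 2 mm above the boss top
- stand: fixed wooden block 80 x 80 x 60 mm with a 38 mm wide, 56 mm deep hole in its top, in which the spindle stands loosely, its flange resting on the block; origin: centre of its underside
- spindle_head (a point): loose steel spindle, upright, about 0.32 kg: centre of its square head (24 x 24 mm, 40 mm high, the topmost part); x axis level towards the key and square to two faces of the head, z up. Under the head a round flange 54 mm wide, 8 mm thick. Yellow lines on flange and head top mark the key side
- spindle_flange (a point): same spindle and axes: centre of the flange's underside, 28 mm below the head's centre. Below it a shaft 20 mm wide, 50 mm long, tip tapered to 13 mm over the last 5. The brass key on its side is 6 mm wide, reaches 15 mm from the axis and runs from 10 to 35 mm above the tip: the tip enters the bore 10 mm before the key meets the boss
- teapot: a black cast-iron teapot with a spout and a bail handle, 124 mm wide, 140 mm high, a bystander to leave alone; origin on its underside or middle
- pot_lid: a loose black cast-iron pot lid, 72 mm wide, 28 mm high, a bystander to leave alone; origin on its underside or middle
- rod_tin: a rusty tin, 72 mm wide, 100 mm high, with rods standing in it up to 190 mm high, a bystander to leave alone; origin on its underside or middle
- coat_brush: a coating brush lying on the bench, a bystander to leave alone; origin on its underside or middle
- spanner: a steel spanner lying on the bench, a bystander to leave alone; origin on its underside or middle
- paste_jar: an amber jar with a blue cap, 60 mm wide, 65 mm high, a bystander to leave alone; origin on its underside or middle
- iron_trivet: a rusty brown flat iron ring, 84 mm outside, 60 mm hole, 10 mm thick: NOT one of the two rings to fit, a bystander to leave alone; origin on its underside or middle

How it is judged:
By the outcome, as a careful person would: the job done as asked, in the order asked, and still so for the second after the job is handed in, while the arm keeps its last pose, push and grip.
It also fails if it takes over 72 s, if anything falls off the work surface, if the arm or the gripper's body presses on something with over 40 N, if the wrist force passes 120 N, or if a joint passes its speed limit or range.

ROBOT

A 6-joint arm with a two-finger parallel gripper is mounted at the origin on the work surface. World frame = base frame: x ahead of the robot, y to its left, z up, the work surface at z = 0. Lengths are in m, angles in degrees, forces in N, time in s.
With the tool pointing down it reaches from about 0.35 to 0.875 m from the base axis. Payload 4.2 kg.
Tool frame: the origin (TCP) lies between the finger pads; the fingertips stand 8 mm ahead of it and the grasp point (between the pads) lies 11 mm behind it; x points along the fingers, y is the direction in which the jaws open and shut, and the axes are right-handed (so a half turn about x gives the same grasp; the last joint's range is limited). The gripper opens to 87 mm and grips with 3 to 60 N. Pads are 19 mm wide; open, the fingers measure 117 mm over their backs; the gripper's body (75 mm by 190 mm) begins 51 mm behind the grasp point.
Start: joints at [87.697, 22.042, 0.453, 0, -68.411, -14.817], TCP at [0.184, 0.597, 0.231] pointing down, gripper open.
Joint ranges: [-179.83, 179.83], [-69.29, 118.12], [-61.27, 80.66], [-181.25, 117.63], [-171.15, -9.14], [-177.46, 177.46]. Speed limits (degrees/s): [159.86, 159.86, 180, 180, 180, 180].

INTERFACE

Orientations are given as a 3x3 rotation matrix whose columns are the frame's x, y, z axes.
In Python, from station import r gives the robot as it stands. The module is installed in compiled form; this text tells all that it offers.
- The arm moves only by the tool move_arm, never from a script. Its argument "increments" is one flat list of numbers, 7 for each row, row after row: the turn, a rotation vector about the tool's x, y, z in degrees, then the shift along the tool's x, y, z in m, then the finger opening in m, from 0 to 0.087. A call has 1 to 12 rows; each row is the pose to reach, as a shift and turn from the pose commanded when the call began, along the tool's axes at that moment; what a row does not reach only later rows make up. A row lasts 1/12 s, in which the tool goes at most 41.7 mm and 7.16 degrees, less where a joint would pass 70% of its speed; a pose out of reach is approached as far as the arm can. A call with a gripper value outside its range is refused whole. The fingers move at their own pace and stop on an object; the grip force is fixed at half the most. Time passes only in rows, so rows that repeat a pose let the fingers close. It gives the time, the measured TCP pose, the force and the opening at its end, in the units of the state.
- r.sense(): the state, without advancing time (a new reading comes with each control period).
- r.capture(name): name is "scene" or "top" or "wrist"; returns the picture (384x512x3 uint8, red, green, blue); there is no depth.
- r.calibration(name): a dict with "fx", "fy", "cx", "cy" (pixels), "rvec" (rotation vector, rad) and "tvec" (3), from world to camera coordinates, as OpenCV has them; the wrist camera has in their place "tool_from_camera" (4x4, takes a point from camera to tool coordinates, whose origin is the TCP and whose axes are the tool frame's). Camera axes: x right, y down, z forward; pixel columns grow to the right and rows downward; lengths in m; the calibration is good to about 2 mm. The wrist camera is an equidistant fisheye: a pixel r from the principal point sees the ray r / f radians off the axis. A picture is of the moment at which its call begins: read the wrist's pose just before it. calibration takes no time and is no camera call.
- r.finish_job(): hands the job in, once; it reports no verdict.
The state is a dict: "time_s": time; "joints": joint angles; "joint_velocities": joint speeds; "effort": joint torques, N m; "tcp_pos": TCP position; "ee_rot": TCP orientation; "wrist_force": force on the tool from outside, world axes, zero at the start; "moment": the same for the moment, N m; "gripper_width": opening from 0.0 (shut) to 1.0 (fully open).
Only numpy, scipy, OpenCV 4.12 (cv2) and the standard library are available. Lean on these libraries where they do the work, as an engineer would, in place of code of your own. Each camera call takes 0.05 s, during which the arm holds its last target.

## Working session

There is one attempt and no reset: what is moved stays moved. The work goes in short steps, Python scripts to look and compute and a tool call to move; the robot and the scene stay as the last step left them, time stands still between calls to the robot, and variables do not carry over. Pictures are saved under pics/ and viewed, and the job is handed in when it is done.

Besides the shell and the picture viewer there is one more tool, called after "Call:" as name(argument=value, ...), one argument or row to a line, values as JSON. move_arm: Moves the arm, as the interface text tells. Its arguments: {"type":"object","properties":{"increments":{"type":"array","items":{"type":"number"}}},"required":["increments"]}

```bash
mkdir -p pics; ls; python3 - <<'E'
from station import r
import cv2,numpy as np
np.set_printoptions(precision=4,suppress=True)
s=r.sense();print(s)
for n in("scene","top","wrist"):
    print(n,r.calibration(n)); cv2.imwrite(f"pics/{n}0.png",r.capture(n)[:,:,::-1])
E
```

```text
pics
{'time_s': 0.0, 'joints': array([ 87.698 ,  22.0912,   0.3802,  -0.0309, -68.4131, -14.8158]), 'joint_velocities': array([-0.0839, -0.0349,  0.0234, -0.0888, -0.0136, -0.0514]), 'effort': array([ -0.0002, -39.067 ,  18.7407,   4.2199,   0.011 ,  -0.0002]), 'tcp_pos': array([0.1838, 0.5967, 0.2295]), 'ee_rot': array([[-0.0006, -0.2945, -0.9556],
       [-0.0021, -0.9556,  0.2945],
       [-1.    ,  0.0022, -0.0001]]), 'wrist_force': array([-0.2703, -0.056 ,  0.3794]), 'moment': array([-0.0027,  0.0028, -0.0044]), 'gripper_width': 0.999644977341504}
scene {'fx': 386.7908655502827, 'fy': 386.7908655502827, 'cx': 259.82302338908835, 'cy': 188.11820931891026, 'rvec': array([ 2.18  ,  0.7524, -0.3455]), 'tvec': array([-0.4427, -0.1812,  1.3701])}
top {'fx': 350.2637581680823, 'fy': 350.2637581680823, 'cx': 256.3741486464196, 'cy': 189.56858909485624, 'rvec': array([ 2.1614, -2.1595,  0.1214]), 'tvec': array([-0.022 ,  0.5533,  1.0741])}
wrist {'fx': 297.3186396354542, 'fy': 297.3186396354542, 'cx': 255.90293814365336, 'cy': 186.16300838595131, 'tool_from_camera': array([[-0.0005, -0.2441,  0.9698, -0.1544],
       [ 1.    , -0.0005,  0.0004, -0.0004],
       [ 0.0004,  0.9698,  0.2441, -0.0667],
       [ 0.    ,  0.    ,  0.    ,  1.    ]])}
```

View pics/scene0.png

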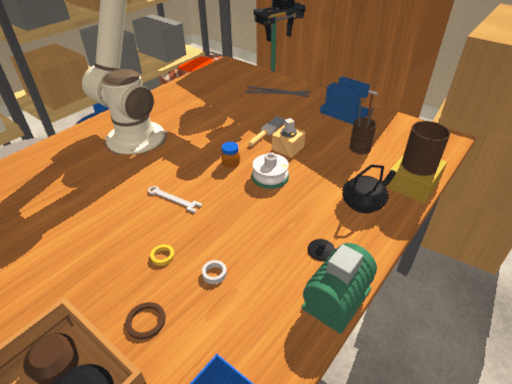

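View pics/top0.png

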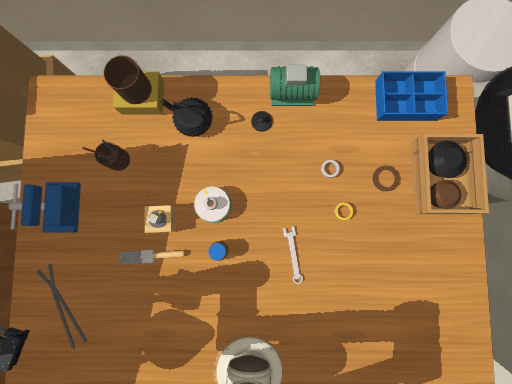

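View pics/wrist0.png

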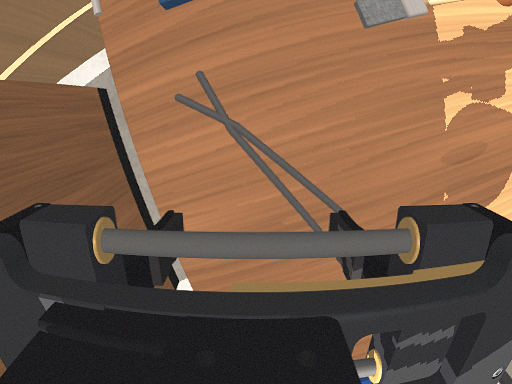

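```bash
cat > h.py <<'E'
from station import r
import cv2,numpy as np
np.set_printoptions(precision=4,suppress=True)
def cam(n):
    c=r.calibration(n);R=cv2.Rodrigues(np.array(c['rvec']))[0];t=np.array(c['tvec']).ravel();return c,R,t
def ray(n,uv,T=None):
    if n=='wrist':
        c=r.calibration(n);d=np.array([(uv[0]-c['cx'])/c['fx'],(uv[1]-c['cy'])/c['fy']]);th=np.hypot(*d)
        v=np.array([*(d/th*np.sin(th)),np.cos(th)]) if th>1e-9 else np.array([0,0,1.])
        M=T@np.array(c['tool_from_camera']);return M[:3,3],M[:3,:3]@v
    c,R,t=cam(n);v=np.array([(uv[0]-c['cx'])/c['fx'],(uv[1]-c['cy'])/c['fy'],1]);return -R.T@t,R.T@v
def onz(n,uv,z,T=None):
    o,d=ray(n,uv,T);return o+d*(z-o[2])/d[2]
def proj(n,p,T=None):
    p=np.asarray(p,float)
    if n=='wrist':
        c=r.calibration(n);M=np.linalg.inv(T@np.array(c['tool_from_camera']));q=M[:3,:3]@p+M[:3,3]
        th=np.arctan2(np.hypot(q[0],q[1]),q[2]);f=th/np.hypot(q[0],q[1]);return np.array([c['cx']+c['fx']*q[0]*f,c['cy']+c['fy']*q[1]*f])
    c,R,t=cam(n);q=R@p+t;return np.array([c['cx']+c['fx']*q[0]/q[2],c['cy']+c['fy']*q[1]/q[2]])
def T():
    s=r.sense();M=np.eye(4);M[:3,:3]=s['ee_rot'];M[:3,3]=s['tcp_pos'];return M
def shot(n,f,crop=None,k=1):
    im=r.capture(n)[:,:,::-1].copy();cv2.imwrite('pics/raw_'+f,im)
    if crop: im=im[crop[1]:crop[3],crop[0]:crop[2]]
    if k!=1: im=cv2.resize(im,None,fx=k,fy=k,interpolation=cv2.INTER_CUBIC)
    cv2.imwrite('pics/'+f,im)
E
python3 - <<'E'
from h import *
a=cv2.imread('pics/top0.png');
cv2.imwrite('pics/t1.png',cv2.resize(a[170:250,130:240],None,fx=7,fy=7,interpolation=cv2.INTER_CUBIC))
cv2.imwrite('pics/t2.png',cv2.resize(a[150:230,310:400],None,fx=7,fy=7,interpolation=cv2.INTER_CUBIC))
b=cv2.imread('pics/scene0.png')
cv2.imwrite('pics/s1.png',cv2.resize(b[110:200,215:315],None,fx=6,fy=6,interpolation=cv2.INTER_CUBIC))
for n in('scene','top'):
    print(n,ray(n,(256,192)))
def show(nm,im,mask):
    m=cv2.morphologyEx(mask.astype(np.uint8),cv2.MORPH_OPEN,np.ones((2,2)))
    for c in cv2.findContours(m,cv2.RETR_EXTERNAL,cv2.CHAIN_APPROX_NONE)[0]:
        if cv2.contourArea(c)>60: print(nm,cv2.contourArea(c),cv2.boundingRect(c),cv2.fitEllipse(c))
for nm,im in(('top',a),('scene',b)):
    h=cv2.cvtColor(im,cv2.COLOR_BGR2HSV);H,S,V=cv2.split(h)
    show(nm+' grey',im,(S<40)&(V>150)); show(nm+' yel',im,(H>=24)&(H<35)&(S>150)&(V>120)); show(nm+' blk',im,(V<40))
E
```

```text
scene (array([ 1.0621, -0.6368,  0.7567]), array([-0.4714,  0.5849, -0.6602]))
top (array([ 0.426 , -0.0251,  1.1306]), array([ 0.1083,  0.0043, -0.9941]))
top grey 238.5 (495, 362, 17, 22) ((502.0574645996094, 374.70623779296875), (15.24744987487793, 23.653038024902344), 151.1893310546875)
top grey 255.0 (218, 356, 17, 28) ((224.48280334472656, 367.9134826660156), (12.583341598510742, 32.31144714355469), 14.415482521057129)
top grey 65.0 (251, 344, 18, 6) ((259.751953125, 346.4662170410156), (5.089475154876709, 17.376575469970703), 89.08788299560547)
top grey 219.5 (285, 228, 17, 52) ((292.9731140136719, 248.40447998046875), (10.197343826293945, 54.95486831665039), 170.3619384765625)
top grey 889.5 (196, 188, 35, 35) ((212.92222595214844, 205.22743225097656), (32.69643783569336, 34.79192352294922), 55.5024528503418)
top grey 248.5 (0, 182, 22, 20) ((8.316804885864258, 190.7996826171875), (16.858821868896484, 24.45229148864746), 51.83198547363281)
top grey 216.5 (322, 161, 18, 17) ((330.841064453125, 169.24136352539062), (16.233570098876953, 17.12855339050293), 66.66548919677734)
top
[... 1601 characters left out ...]
 4.6133294105529785)
scene grey 70.0 (150, 16, 30, 10) ((165.50949096679688, 20.560834884643555), (3.175388813018799, 33.10591506958008), 106.265869140625)
scene blk 93.5 (93, 366, 21, 18) ((104.16295623779297, 374.0190124511719), (6.757646083831787, 24.582778930664062), 133.22210693359375)
scene blk 476.0 (344, 183, 42, 31) ((362.60418701171875, 199.0350341796875), (24.245304107666016, 40.27724838256836), 110.27425384521484)
scene blk 129.0 (256, 13, 16, 29) ((264.2618713378906, 25.875762939453125), (10.325937271118164, 28.275426864624023), 157.71925354003906)
scene blk 188.5 (274, 0, 23, 12) ((284.33935546875, 4.780566692352295), (10.881179809570312, 24.463409423828125), 90.62004089355469)
```

View pics/t1.png

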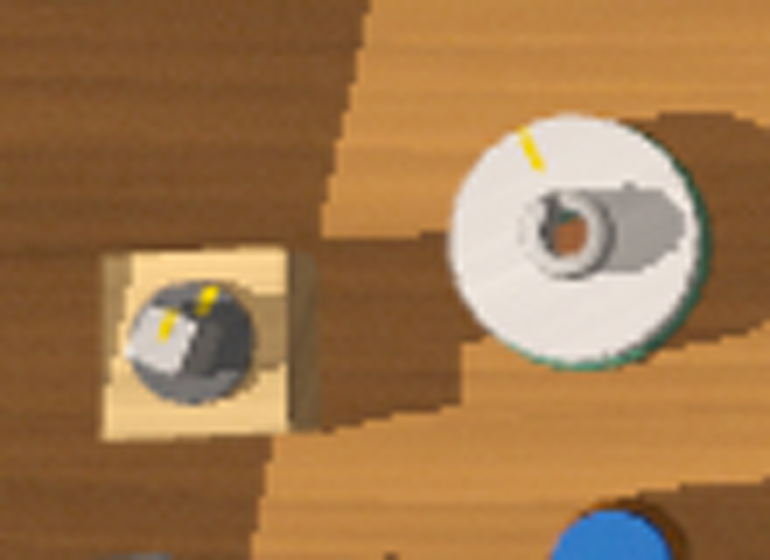

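View pics/t2.png

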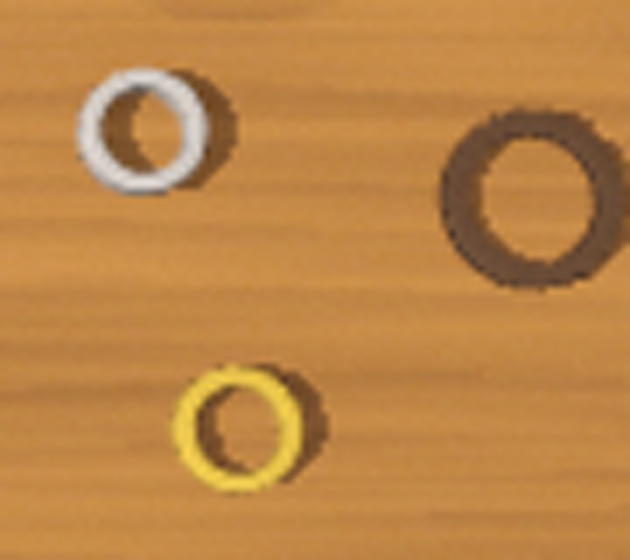

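View pics/s1.png

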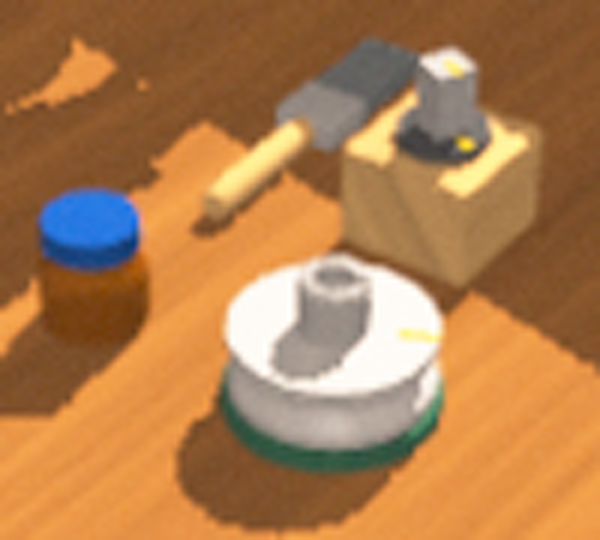

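```bash
python3 - <<'E'
from h import *
def tf(c,off,k): return (np.array(c)+.5)/k-.5+np.array(off)
P={'steel':((143,131),(310,150),.018),'brass':((238,429),(310,150),.014),'bosstop':((567,233),(130,170),.08),'face':((575,240),(130,170),.05),'yl1':((521,130),(130,170),.05),'yl2':((541,168),(130,170),.05),'headtop':((162,341),(130,170),.108),'hl1':((164,339),(130,170),.108),'hl2':((175,313),(130,170),.108),'flange':((195,343),(130,170),.068)}
for k,(c,o,z) in P.items(): print(k,onz('top',tf(c,o,7),z))
S={'bosstop':((337,275),.08),'headtop':((446,63),.108)}
for k,(c,z) in S.items(): print('scene',k,onz('scene',tf(c,(215,110),6),z))
print('scene steel',onz('scene',(214.6,271.3),.018), onz('scene',(161.5,254.5),.014))
for n,p in {'teapot':(192,117),'jar':(218,251),'lid':(262,121),'triv':(385,179)}.items(): print(n,onz('top',p,.04))
E
```

```text
steel [ 0.6241 -0.2583  0.018 ]
brass [ 0.4874 -0.2992  0.014 ]
bosstop [0.5075 0.1161 0.08  ]
face [0.5067 0.1165 0.05  ]
yl1 [0.5556 0.1413 0.05  ]
yl2 [0.5387 0.1321 0.05  ]
headtop [0.4601 0.2803 0.108 ]
hl1 [0.4609 0.2794 0.108 ]
hl2 [0.4717 0.2752 0.108 ]
flange [0.4606 0.2779 0.068 ]
scene bosstop [0.5109 0.1186 0.08  ]
scene headtop [0.4636 0.2786 0.108 ]
scene steel [ 0.6335 -0.2622  0.018 ] [ 0.4939 -0.3035  0.014 ]
teapot [0.7871 0.1856 0.04  ]
jar [0.3623 0.0962 0.04  ]
lid [ 0.7738 -0.0393  0.04  ]
triv [ 0.5861 -0.4256  0.04  ]
```

```bash
cat >> h.py <<'E'
def inc(xyz,psi=None,p0=None):
    """increments from measured pose to TCP xyz, with jaw(tool y) heading psi deg, tool down"""
    s=r.sense();R=np.array(s['ee_rot']);p=np.array(s['tcp_pos']) if p0 is None else np.array(p0)
    if psi is None: psi=np.degrees(np.arctan2(R[1,1],R[0,1]))
    a=np.radians(psi);X=np.array([0,0,-1.]);Y=np.array([np.cos(a),np.sin(a),0]);Z=np.cross(X,Y)
    rv=cv2.Rodrigues(R.T@np.c_[X,Y,Z])[0].ravel()*180/np.pi
    print('turn',np.round(rv,2),'shift',np.round(R.T@(np.array(xyz)-p),4),'t',s['time_s'],'psi',np.degrees(np.arctan2(R[1,1],R[0,1])))
E
python3 -c "
from h import *
inc((.47,.18,.25),-164,(.184,.597,.231))"
```

```text
turn [56.88 -0.05 -0.09] shift [-0.0184  0.3143 -0.3961] t 0.15 psi -107.1246641680052
```

Call:
move_arm(
  increments=[6,0,0,-0.005,0.026,-0.033,0.087,12,0,0,-0.01,0.052,-0.066,0.087,18,0,0,-0.015,0.078,-0.099,0.087,24,0,0,-0.02,0.104,-0.132,0.087,30,0,0,-0.02,0.13,-0.165,0.087,36,0,0,-0.02,0.157,-0.198,0.087,42,0,0,-0.02,0.183,-0.231,0.087,48,0,0,-0.02,0.209,-0.264,0.087,54,0,0,-0.02,0.235,-0.297,0.087,57,0,0,-0.02,0.261,-0.33,0.087,57,0,0,-0.02,0.287,-0.363,0.087,57,0,0,-0.02,0.314,-0.396,0.087],
)

```text
time_s: 1.15
tcp_pos: [0.4669, 0.1842, 0.2506]
ee_rot: [[0.0, -0.962, -0.274], [0.0, -0.274, 0.962], [-1.0, -0.0, 0.0]]
wrist_force: [0.7, -0.1, 1.1]
gripper_width: 1.003
```

```bash
python3 - <<'E'
from h import *
print(r.sense()['tcp_pos'],r.sense()['ee_rot'],r.sense()['joints'])
M=T();np.save('T1.npy',M)
shot('wrist','w1.png',None,1.5)
E
```

```text
[0.4669 0.1842 0.2506] [[ 0.0001 -0.9618 -0.2738]
 [ 0.0002 -0.2738  0.9618]
 [-1.     -0.0001  0.0002]] [ 40.085    9.1129 -14.553   -0.0061 -66.325  -24.1913]
```

View pics/w1.png

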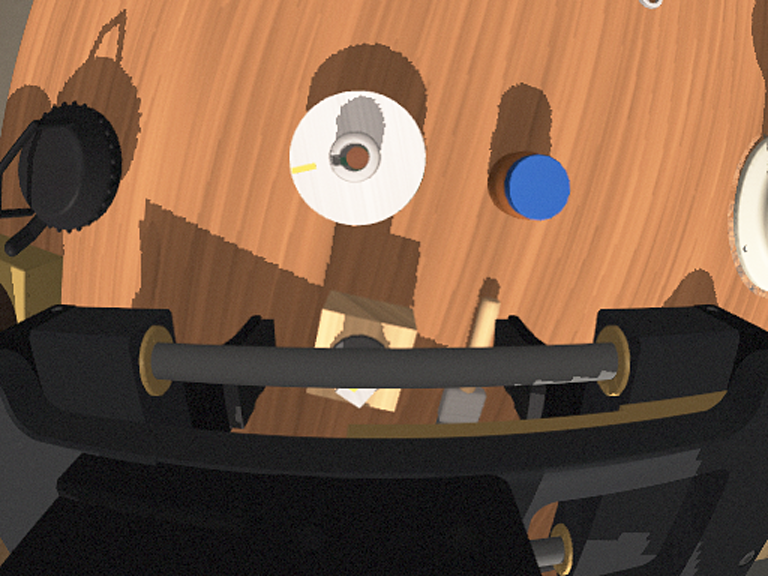

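```bash
python3 - <<'E'
from h import *
im=cv2.imread('pics/raw_w1.png');M=np.load('T1.npy')
c=im[55:155,185:290];cv2.imwrite('pics/w1c.png',cv2.resize(c,None,fx=7,fy=7,interpolation=cv2.INTER_CUBIC))
H,S,V=cv2.split(cv2.cvtColor(im,cv2.COLOR_BGR2HSV))
m=((S<60)&(V>170)).astype(np.uint8)
for k in cv2.findContours(m,cv2.RETR_EXTERNAL,cv2.CHAIN_APPROX_NONE)[0]:
    if cv2.contourArea(k)>1500:
        w=np.array([onz('wrist',q[0],.05,M)[:2] for q in k]);e=cv2.minEnclosingCircle(w.astype(np.float32));print(cv2.boundingRect(k),'circle',e, cv2.fitEllipse(w.astype(np.float32)*1000))
y=((H>=22)&(H<34)&(S>150)&(V>150)).astype(np.uint8)
for k in cv2.findContours(y,cv2.RETR_EXTERNAL,cv2.CHAIN_APPROX_NONE)[0]:
    x,yy,w,h=cv2.boundingRect(k)
    if w*h>6: print('yel',x,yy,w,h)
    if 190<x<215 and yy<130:
        q=np.array(k).reshape(-1,2); print(np.array([onz('wrist',p,.05,M)[:2] for p in q]).mean(0))
E
```

```text
(193, 61, 91, 89) circle ((0.509347677230835, 0.11688844859600067), 0.0542767159640789) ((507.9823303222656, 116.31737518310547), (104.14620208740234, 108.03557586669922), 28.790056228637695)
[0.551  0.1395]
[0.5466 0.1371]
[0.5557 0.1388]
```

View pics/w1c.png

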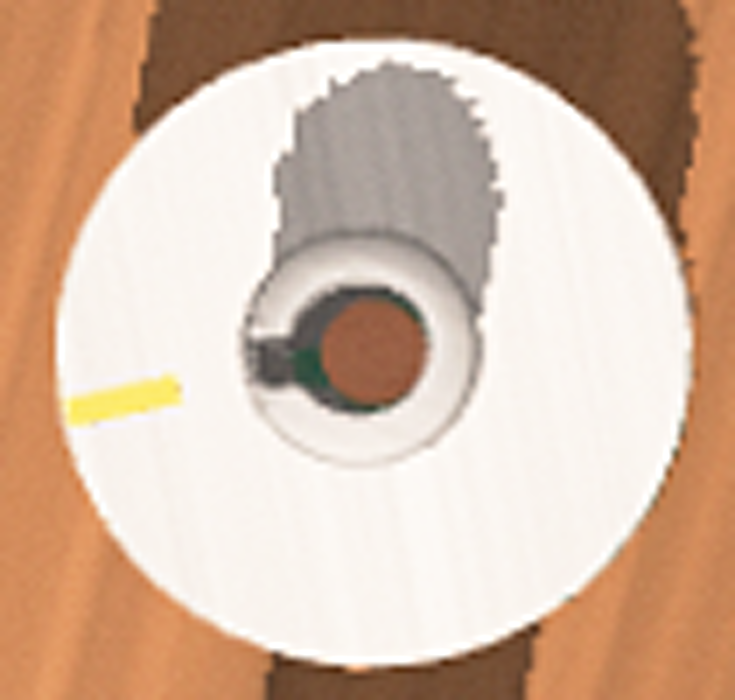

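```bash
python3 - <<'E'
from h import *
M=np.load('T1.npy')
f=lambda c:(np.array(c)+.5)/7-.5+np.array((185,55))
for c,z in (((363,349),.08),((361,350),.08),((68,412),.05),((180,388),.05),((373,351),.05),((248,360),.08)): print(c,onz('wrist',f(c),z,M))
# edge pts of face
E=[(58,340),(375,38),(690,350),(360,665),(150,130),(600,580),(590,120),(150,560)]
w=np.array([onz('wrist',f(c),.05,M)[:2] for c in E]);A=np.c_[2*w,np.ones(len(w))];s=np.linalg.lstsq(A,(w**2).sum(1),rcond=None)[0];print(s[:2],np.sqrt(s[2]+s[:2]@s[:2]))
p=onz('wrist',f((68,412)),.05,M)-onz('wrist',f((180,388)),.05,M);print(np.linalg.norm(p),np.degrees(np.arctan2(p[1],p[0])))
p=onz('wrist',f((124,400)),.05,M)[:2]-s[:2];print(np.linalg.norm(p),np.degrees(np.arctan2(p[1],p[0])))
E
```

```text
(363, 349) [0.5084 0.1174 0.08  ]
(361, 350) [0.5087 0.1176 0.08  ]
(68, 412) [0.5568 0.1402 0.05  ]
(180, 388) [0.539  0.1315 0.05  ]
(373, 351) [0.5088 0.1169 0.05  ]
(248, 360) [0.5253 0.1236 0.08  ]
[0.5087 0.1167] 0.05393993847741054
0.019900704367182675 26.16061002624114
0.04361484853410975 26.11091535972398
```

```bash
python3 -c "
from h import *
inc((.61,-.20,.15),-164)"
```

```text
turn [-0.46 -0.14 -0.04] shift [ 0.1014 -0.0338 -0.4028] t 1.2 psi -164.45646460518645
```

Call:
move_arm(
  increments=[0,0,0,0.008,-0.003,-0.037,0.087,0,0,0,0.016,-0.006,-0.074,0.087,0,0,0,0.024,-0.009,-0.111,0.087,0,0,0,0.032,-0.012,-0.148,0.087,0,0,0,0.04,-0.015,-0.185,0.087,0,0,0,0.05,-0.018,-0.222,0.087,0,0,0,0.06,-0.022,-0.259,0.087,0,0,0,0.07,-0.025,-0.296,0.087,0,0,0,0.08,-0.028,-0.333,0.087,0,0,0,0.09,-0.031,-0.37,0.087,0,0,0,0.1,-0.034,-0.4,0.087,0,0,0,0.1,-0.034,-0.4,0.087],
)

```text
time_s: 2.2
tcp_pos: [0.6083, -0.1937, 0.1469]
ee_rot: [[-0.005, -0.963, -0.268], [-0.0, -0.268, 0.963], [-1.0, 0.004, 0.001]]
wrist_force: [0.3, 0.1, 0.2]
gripper_width: 1.001
```

```bash
cat >> h.py <<'E'
def circ(im,M,mask,z,amin=300):
    m=mask.astype(np.uint8)
    for k in cv2.findContours(m,cv2.RETR_EXTERNAL,cv2.CHAIN_APPROX_NONE)[0]:
        if cv2.contourArea(k)>amin:
            w=np.array([onz('wrist',q[0],z,M)[:2] for q in k]);A=np.c_[2*w,np.ones(len(w))];s=np.linalg.lstsq(A,(w**2).sum(1),rcond=None)[0]
            R=np.sqrt(s[2]+s[:2]@s[:2]);print(cv2.boundingRect(k),'c',s[:2],'R',R,'rms',np.std(np.linalg.norm(w-s[:2],axis=1)))
E
python3 - <<'E'
from h import *
s=r.sense();print(s['tcp_pos'])
M=T();np.save('T2.npy',M)
shot('wrist','w2.png',None,1.5)
im=cv2.imread('pics/raw_w2.png');H,S,V=cv2.split(cv2.cvtColor(im,cv2.COLOR_BGR2HSV))
circ(im,M,(S<60)&(V>140),.018); circ(im,M,(H>=22)&(H<34)&(S>150)&(V>120),.014)
inc((.624,-.2585,.03),-164)
E
```

```text
[ 0.6083 -0.1937  0.1469]
(226, 81, 60, 60) c [ 0.6268 -0.2597] R 0.027976786812452324 rms 0.0002838102406155864
turn [-0.37  0.09 -0.22] shift [ 0.1178  0.0019 -0.0688] t 2.25 psi -164.3709687324045
```

View pics/w2.png

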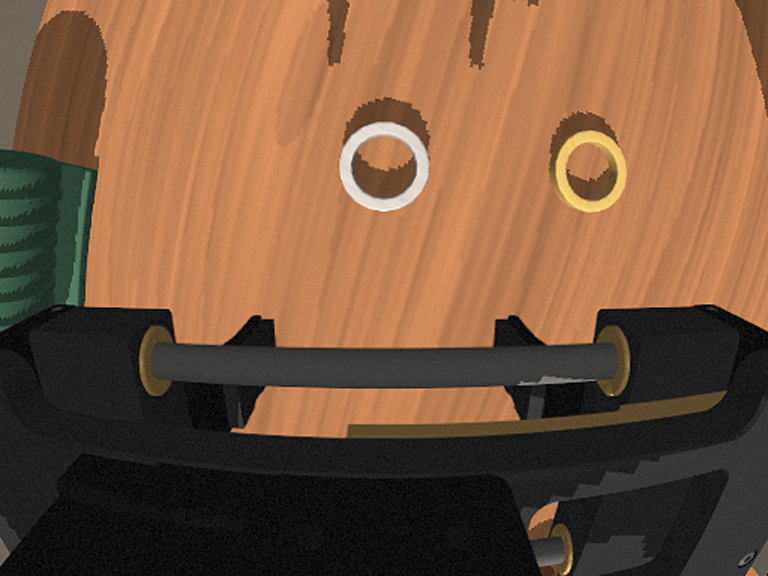

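```bash
python3 - <<'E'
from h import *
inc((.6267,-.2597,.05),-164)
im=cv2.imread('pics/raw_w2.png');H,S,V=cv2.split(cv2.cvtColor(im,cv2.COLOR_BGR2HSV));print(im[113,373],H[113,373],S[113,373])
circ(im,np.load('T2.npy'),(H>=18)&(H<34)&(S>110)&(V>180),.014)
E
```

```text
turn [-0.37  0.09 -0.22] shift [ 0.0977 -0.0003 -0.0706] t 2.25 psi -164.3709687324045
[113 201 241] 21 135
(370, 87, 48, 55) c [ 0.4897 -0.2998] R 0.027941498676635586 rms 0.0007134367780414452
```

Call:
move_arm(
  increments=[0,0,0,0.02,0,-0.03,0.087,0,0,0,0.05,0,-0.06,0.087,0,0,0,0.08,0,-0.067,0.087,0,0,0,0.095,0,-0.067,0.087,0,0,0,0.095,0,-0.067,0.087],
)

```text
time_s: 2.67
tcp_pos: [0.6236, -0.2527, 0.0508]
ee_rot: [[-0.009, -0.962, -0.272], [0.003, -0.273, 0.962], [-1.0, 0.008, 0.005]]
wrist_force: [-0.6, 0.1, -0.6]
gripper_width: 1.0
```

```bash
python3 - <<'E'
from h import *
print(r.sense()['tcp_pos'],r.sense()['joint_velocities'])
inc((.6267,-.2597,.010),-164)
E
```

```text
[ 0.6236 -0.2527  0.0508] [ 0.9425 -3.4078  2.7989  1.5843 -2.227   0.0085]
turn [-0.19  0.29 -0.46] shift [ 0.0407 -0.0014 -0.0077] t 2.6667 psi -164.18505514235795
```

Call:
move_arm(
  increments=[0,0,0,0.015,-0.001,-0.006,0.087,0,0,0,0.03,-0.001,-0.006,0.087,0,0,0,0.04,-0.001,-0.006,0.087,0,0,0,0.04,-0.001,-0.006,0.087,0,0,0,0.04,-0.001,-0.006,0.087],
)

```text
time_s: 3.08
tcp_pos: [0.6298, -0.2589, 0.016]
ee_rot: [[0.0, -0.962, -0.275], [-0.0, -0.275, 0.962], [-1.0, -0.0, -0.0]]
wrist_force: [0.4, -1.7, 0.2]
gripper_width: 1.0
```

```bash
python3 - <<'E'
from h import *
print(r.sense()['tcp_pos'],r.sense()['joint_velocities'])
inc((.6267,-.2597,.010),-164)
E
```

```text
[ 0.6298 -0.2589  0.016 ] [-0.0976 -0.983   1.0366  0.3696  0.1139 -0.0042]
turn [-0.06 -0.03  0.02] shift [0.006  0.0032 0.0001] t 3.0833 psi -164.059164854827
```

Call:
move_arm(
  increments=[0,0,0,0.004,0.003,0,0.087,0,0,0,0.005,0.003,0,0.087,0,0,0,0.005,0.003,0,0.087,0,0,0,0.005,0.003,0,0.087],
)

```text
time_s: 3.42
tcp_pos: [0.6268, -0.2602, 0.0112]
ee_rot: [[0.001, -0.962, -0.274], [-0.0, -0.274, 0.962], [-1.0, -0.001, -0.0]]
wrist_force: [0.4, -0.1, 0.4]
gripper_width: 0.997
```

```bash
python3 - <<'E'
from h import *
print(r.sense()['tcp_pos'],r.sense()['joint_velocities'])
inc((.6267,-.2597,.010),-164)
E
```

```text
[ 0.6268 -0.2602  0.0112] [ 0.0131  0.1349  0.2126  0.1145 -0.0096  0.0456]
turn [-0.12 -0.03  0.05] shift [ 0.0012 -0.0001  0.0005] t 3.4167 psi -164.11721888637237
```

Call:
move_arm(
  increments=[0,0,0,0,0,0,0.05,0,0,0,0,0,0,0.04,0,0,0,0,0,0,0.04,0,0,0,0,0,0,0.04,0,0,0,0,0,0,0.04,0,0,0,0,0,0,0.04],
)

```text
time_s: 3.92
tcp_pos: [0.6265, -0.2601, 0.0106]
ee_rot: [[-0.0, -0.962, -0.274], [-0.0, -0.274, 0.962], [-1.0, 0.0, 0.0]]
wrist_force: [0.1, 0.1, 0.2]
gripper_width: 0.662
```

```bash
python3 - <<'E'
from h import *
s=r.sense();print(s['tcp_pos'],s['gripper_width']*87)
inc((.5085,.117,.14),-164)
E
```

```text
[ 0.6265 -0.2601  0.0106] 57.578915836140276
turn [-0.12  0.   -0.  ] shift [-0.1294  0.0103  0.395 ] t 3.9167 psi -164.11965396226736
```

Call:
move_arm(
  increments=[0,0,0,-0.02,0,0,0.04,0,0,0,-0.06,0,0.02,0.04,0,0,0,-0.1,0.002,0.06,0.04,0,0,0,-0.13,0.004,0.1,0.04,0,0,0,-0.13,0.005,0.14,0.04,0,0,0,-0.13,0.006,0.18,0.04,0,0,0,-0.13,0.007,0.22,0.04,0,0,0,-0.13,0.008,0.26,0.04,0,0,0,-0.13,0.01,0.3,0.04,0,0,0,-0.13,0.01,0.335,0.04,0,0,0,-0.13,0.01,0.365,0.04,0,0,0,-0.13,0.01,0.385,0.04],
)

```text
time_s: 4.92
tcp_pos: [0.5101, 0.1105, 0.1406]
ee_rot: [[-0.0, -0.961, -0.276], [0.001, -0.276, 0.961], [-1.0, -0.0, 0.001]]
wrist_force: [0.7, -0.1, -1.6]
gripper_width: 0.663
```

```bash
python3 - <<'E'
from h import *
s=r.sense();print(s['tcp_pos'],s['gripper_width']*87,s['joint_velocities'])
inc((.5085,.117,.115),-164)
E
```

```text
[0.5101 0.1105 0.1406] 57.70529150176596 [ 24.7967  -1.2666  -2.2249   0.719    0.4906 -24.6711]
turn [0.04 0.04 0.01] shift [ 0.0256 -0.0002  0.0067] t 4.9167 psi -163.9557060710987
```

Call:
move_arm(
  increments=[0,0,0,0.01,0,0.01,0.04,0,0,0,0.02,0,0.01,0.04,0,0,0,0.025,0,0.01,0.04,0,0,0,0.025,0,0.01,0.04,0,0,0,0.025,0,0.01,0.04,0,0,0,0.025,0,0.01,0.04],
)

```text
time_s: 5.42
tcp_pos: [0.5093, 0.1161, 0.1154]
ee_rot: [[-0.0, -0.962, -0.272], [-0.0, -0.272, 0.962], [-1.0, 0.0, -0.0]]
wrist_force: [0.4, -0.2, -0.9]
gripper_width: 0.663
```

```bash
python3 - <<'E'
from h import *
s=r.sense();print(s['tcp_pos'],s['gripper_width']*87,s['joint_velocities'])
inc((.5085,.117,.09),-164)
np.save('T3.npy',T())
shot('wrist','w3.png',(130,60,390,290),3)
E
```

```text
[0.5093 0.1161 0.1154] 57.66821253221461 [ 0.1822 -0.5825  0.4163 -0.029  -0.0329 -0.0635]
turn [-0.22 -0.02 -0.01] shift [0.0254 0.0005 0.0011] t 5.4167 psi -164.21716125935842
```

View pics/w3.png

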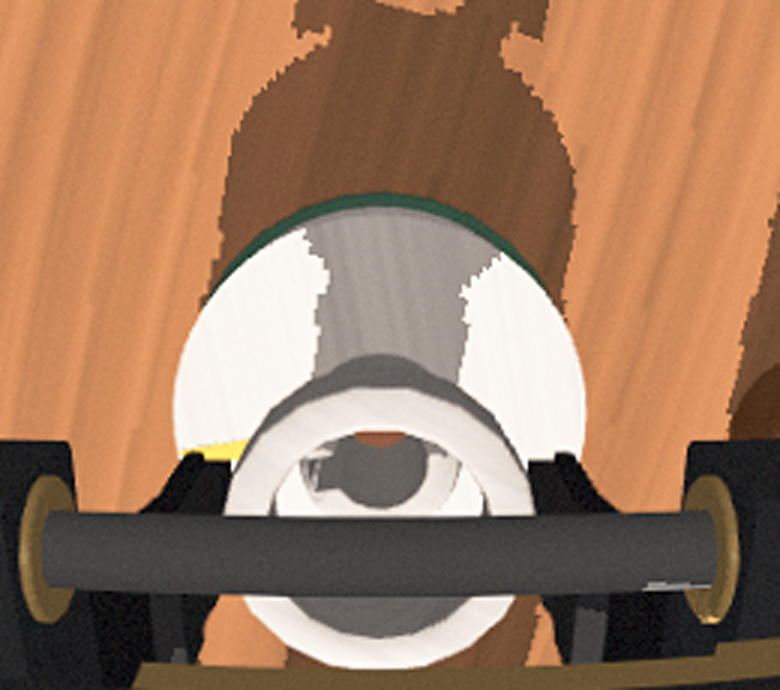

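Call:
move_arm(
  increments=[0,0,0,0.01,0.0005,0.001,0.04,0,0,0,0.018,0.0005,0.001,0.04,0,0,0,0.025,0.0005,0.001,0.04,0,0,0,0.03,0.0005,0.001,0.04,0,0,0,0.035,0.0005,0.001,0.04,0,0,0,0.035,0.0005,0.001,0.04],
)

```text
time_s: 5.97
tcp_pos: [0.5074, 0.1176, 0.0792]
ee_rot: [[-0.002, -0.962, -0.274], [-0.001, -0.274, 0.962], [-1.0, 0.002, -0.001]]
wrist_force: [-0.2, -0.8, -2.0]
gripper_width: 0.662
```

```bash
python3 - <<'E'
from h import *
s=r.sense();print(s['tcp_pos'],s['gripper_width']*87,s['joint_velocities'])
inc((.5085,.117,.0606),-164)
E
```

```text
[0.5074 0.1176 0.0792] 57.613153170793744 [ 0.0446 -0.9093  0.9438  0.4247 -1.1058 -0.0524]
turn [-0.13 -0.03 -0.14] shift [ 0.0186 -0.001  -0.0008] t 5.9667 psi -164.12687010637035
```

Ring is over the boss with no contact force; continue down.

Call:
move_arm(
  increments=[0,0,0,0.006,-0.0005,-0.0005,0.04,0,0,0,0.011,-0.0005,-0.0005,0.04,0,0,0,0.015,-0.0005,-0.0005,0.04,0,0,0,0.018,-0.0005,-0.0005,0.04,0,0,0,0.018,-0.0005,-0.0005,0.04,0,0,0,0.018,-0.0005,-0.0005,0.04],
)

```text
time_s: 6.47
tcp_pos: [0.5087, 0.1176, 0.0624]
ee_rot: [[-0.0, -0.962, -0.274], [-0.0, -0.274, 0.962], [-1.0, 0.0, -0.0]]
wrist_force: [0.7, -0.5, -1.4]
gripper_width: 0.664
```

```bash
python3 - <<'E'
from h import *
s=r.sense();print(s['tcp_pos'],s['wrist_force'],s['joint_velocities'])
inc((.5085,.117,.0606),-164)
E
```

```text
[0.5087 0.1176 0.0624] [ 0.6962 -0.489  -1.4258] [-0.037  -0.4482  0.3677  0.1573 -0.0759 -0.0046]
turn [-0.11 -0.01 -0.01] shift [ 0.0018  0.0003 -0.0005] t 6.4667 psi -164.1147237039512
```

Call:
move_arm(
  increments=[0,0,0,0.001,0,-0.0005,0.04,0,0,0,0.0018,0,-0.0005,0.04,0,0,0,0.0022,0,-0.0005,0.04,0,0,0,0.0022,0,-0.0005,0.04],
)

```text
time_s: 6.8
tcp_pos: [0.5089, 0.1171, 0.0605]
ee_rot: [[0.0, -0.962, -0.274], [0.0, -0.274, 0.962], [-1.0, -0.0, 0.0]]
wrist_force: [0.3, 0.8, -1.4]
gripper_width: 0.662
```

```bash
python3 - <<'E'
from h import *
s=r.sense();print(s['tcp_pos'],s['wrist_force'],s['joint_velocities'])
E
```

```text
[0.5089 0.1171 0.0605] [ 0.3269  0.764  -1.3979] [ 0.0475  0.0485 -0.0365 -0.0329  0.0751 -0.0643]
```

Call:
move_arm(
  increments=[0,0,0,0.0008,0,0,0.04,0,0,0,0.0012,0,0,0.04,0,0,0,0.0012,0,0,0.04],
)

```text
time_s: 7.05
tcp_pos: [0.5089, 0.1171, 0.0604]
ee_rot: [[0.0, -0.962, -0.274], [-0.0, -0.274, 0.962], [-1.0, -0.0, -0.0]]
wrist_force: [-3.3, 0.9, 7.7]
gripper_width: 0.661
```

Call:
move_arm(
  increments=[0,0,0,0,0,0,0.065,0,0,0,0,0,0,0.087,0,0,0,0,0,0,0.087,0,0,0,0,0,0,0.087,0,0,0,-0.01,0,0,0.087,0,0,0,-0.03,0,0,0.087,0,0,0,-0.06,0,0,0.087,0,0,0,-0.08,0,0.03,0.087,0,0,0,-0.08,0,0.06,0.087,0,0,0,-0.08,0,0.06,0.087,0,0,0,-0.08,0,0.06,0.087],
)

```text
time_s: 7.97
tcp_pos: [0.4923, 0.176, 0.1402]
ee_rot: [[0.001, -0.961, -0.276], [0.001, -0.276, 0.961], [-1.0, -0.001, 0.001]]
wrist_force: [-0.2, 0.6, -0.5]
gripper_width: 1.003
```

```bash
python3 - <<'E'
from h import *
s=r.sense();print(s['tcp_pos'],s['gripper_width'])
M=T();np.save('T4.npy',M)
shot('wrist','w4.png',None,1.5)
im=cv2.imread('pics/raw_w4.png');c=im[70:200,170:340];cv2.imwrite('pics/w4c.png',cv2.resize(c,None,fx=4.5,fy=4.5,interpolation=cv2.INTER_CUBIC))
inc((.4897+.06*-.274,-.2998+.06*.962,.15),-164)
E
```

```text
[0.4923 0.176  0.1402] 1.002902536326922
turn [-0.06  0.    0.  ] shift [-0.0105  0.1327 -0.3959] t 8.0167 psi -164.05960116834663
```

View pics/w4c.png

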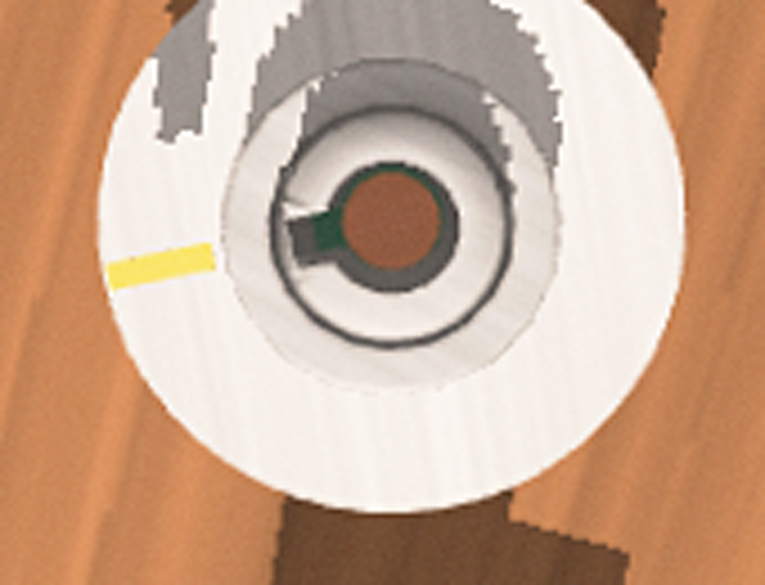

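```bash
python3 - <<'E'
from h import *
M=np.load('T4.npy');f=lambda c:(np.array(c)+.5)/4.5-.5+np.array((170,70))
def fit(E,z):
    w=np.array([onz('wrist',f(c),z,M)[:2] for c in E]);A=np.c_[2*w,np.ones(len(w))];s=np.linalg.lstsq(A,(w**2).sum(1),rcond=None)[0];return s[:2],np.sqrt(s[2]+s[:2]@s[:2])
print('bore',fit([(330,210),(395,160),(460,228),(395,292),(440,275),(440,180)],.08))
print('face',fit([(100,215),(685,215),(395,512),(200,450),(600,445)],.05))
print('ring',fit([(222,225),(557,225),(395,390),(392,58)],.068))
c=fit([(100,215),(685,215),(395,512),(200,450),(600,445)],.05)[0]
a=onz('wrist',f((110,276)),.05,M)-onz('wrist',f((214,256)),.05,M);print(np.degrees(np.arctan2(a[1],a[0])),np.linalg.norm(a))
a=onz('wrist',f((162,266)),.05,M)[:2]-c;print(np.degrees(np.arctan2(a[1],a[0])))
E
```

```text
bore (array([0.5088, 0.1172]), np.float64(0.01056604019312713))
face (array([0.5084, 0.1183]), np.float64(0.054151225015717216))
ring (array([0.5095, 0.1173]), np.float64(0.0282788098961968))
25.517149265132836 0.01982390205913502
24.284936802987822
```

Call:
move_arm(
  increments=[0,0,0,-0.01,0.013,-0.03,0.087,0,0,0,-0.01,0.026,-0.07,0.087,0,0,0,-0.01,0.039,-0.11,0.087,0,0,0,-0.01,0.052,-0.15,0.087,0,0,0,-0.01,0.065,-0.185,0.087,0,0,0,-0.01,0.078,-0.22,0.087,0,0,0,-0.01,0.091,-0.26,0.087,0,0,0,-0.01,0.104,-0.3,0.087,0,0,0,-0.01,0.117,-0.335,0.087,0,0,0,-0.01,0.13,-0.37,0.087,0,0,0,-0.01,0.132,-0.396,0.087,0,0,0,-0.01,0.132,-0.396,0.087],
)

```text
time_s: 9.02
tcp_pos: [0.4733, -0.2471, 0.1486]
ee_rot: [[-0.001, -0.964, -0.268], [-0.001, -0.268, 0.964], [-1.0, 0.001, -0.001]]
wrist_force: [0.7, -0.9, 0.6]
gripper_width: 1.001
```

```bash
python3 - <<'E'
from h import *
s=r.sense();print(s['tcp_pos'])
M=T();np.save('T5.npy',M)
shot('wrist','w5.png',None,1.5)
im=cv2.imread('pics/raw_w5.png');H,S,V=cv2.split(cv2.cvtColor(im,cv2.COLOR_BGR2HSV))
circ(im,M,(H>=18)&(H<34)&(S>110)&(V>170),.014)
inc((.49,-.30,.05),-164)
E
```

```text
[ 0.4733 -0.2471  0.1486]
(227, 95, 58, 59) c [ 0.4891 -0.3004] R 0.027821402221595713 rms 0.0003170910824269681
turn [-0.44  0.03 -0.09] shift [ 0.0984 -0.002  -0.0574] t 9.0667 psi -164.43683902535156
```

View pics/w5.png

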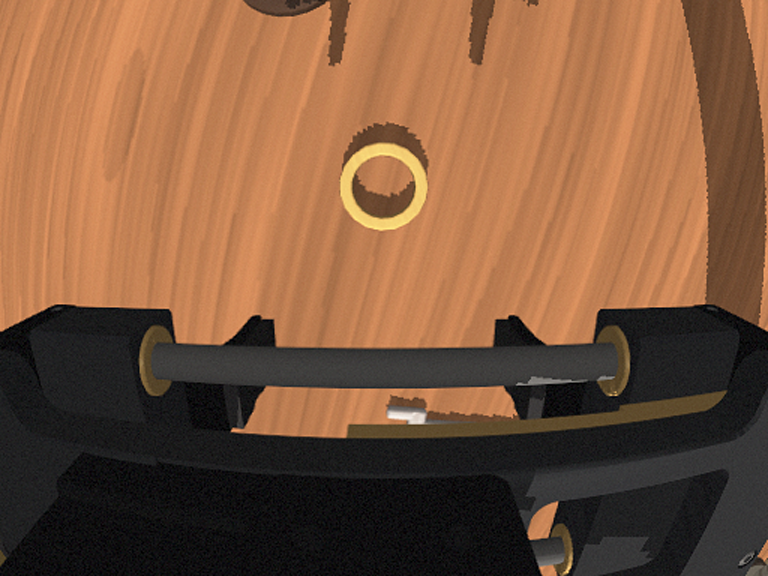

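Call:
move_arm(
  increments=[0,0,0,0.02,-0.001,-0.03,0.087,0,0,0,0.05,-0.001,-0.053,0.087,0,0,0,0.08,-0.001,-0.0545,0.087,0,0,0,0.1,-0.001,-0.0545,0.087,0,0,0,0.105,-0.001,-0.0545,0.087,0,0,0,0.115,-0.001,-0.0545,0.087,0,0,0,0.125,-0.001,-0.0545,0.087,0,0,0,0.132,-0.001,-0.0545,0.087,0,0,0,0.134,-0.001,-0.0545,0.087,0,0,0,0.134,-0.001,-0.0545,0.087,0,0,0,0.134,-0.001,-0.0545,0.087],
)

```text
time_s: 9.98
tcp_pos: [0.4902, -0.2944, 0.0158]
ee_rot: [[0.001, -0.962, -0.274], [-0.0, -0.274, 0.962], [-1.0, -0.001, -0.001]]
wrist_force: [-1.2, 0.3, 1.1]
gripper_width: 0.997
```

```bash
python3 - <<'E'
from h import *
s=r.sense();print(s['tcp_pos'],s['joint_velocities'])
inc((.4891,-.3004,.010),-164)
E
```

```text
[ 0.4902 -0.2944  0.0158] [-0.0744 -0.2946  0.2109  0.0092  0.0255 -0.0769]
turn [-0.09 -0.04  0.06] shift [ 0.0058  0.0027 -0.0055] t 9.9833 psi -164.09198403540995
```

Call:
move_arm(
  increments=[0,0,0,0.003,0.002,-0.004,0.087,0,0,0,0.005,0.0025,-0.0055,0.087,0,0,0,0.005,0.0025,-0.0055,0.087,0,0,0,0.005,0.0025,-0.0055,0.087,0,0,0,0.005,0.0025,-0.0055,0.087],
)

```text
time_s: 10.4
tcp_pos: [0.4888, -0.3005, 0.0102]
ee_rot: [[0.0, -0.962, -0.273], [-0.0, -0.273, 0.962], [-1.0, -0.0, -0.0]]
wrist_force: [-0.0, 0.6, -0.4]
gripper_width: 0.998
```

```bash
python3 - <<'E'
from h import *
s=r.sense();print(s['tcp_pos'],s['joint_velocities'])
inc((.4893,-.3002,.010),-164)
M=T();shot('wrist','w6.png',(130,100,390,300),3);np.save('T6.npy',M)
E
```

```text
[ 0.4888 -0.3005  0.0102] [ 0.2305 -0.0765 -0.0709  0.0966  0.0071 -0.035 ]
turn [-0.13 -0.01  0.01] shift [ 0.0002 -0.0006  0.0001] t 10.4 psi -164.13063630166624
```

View pics/w6.png

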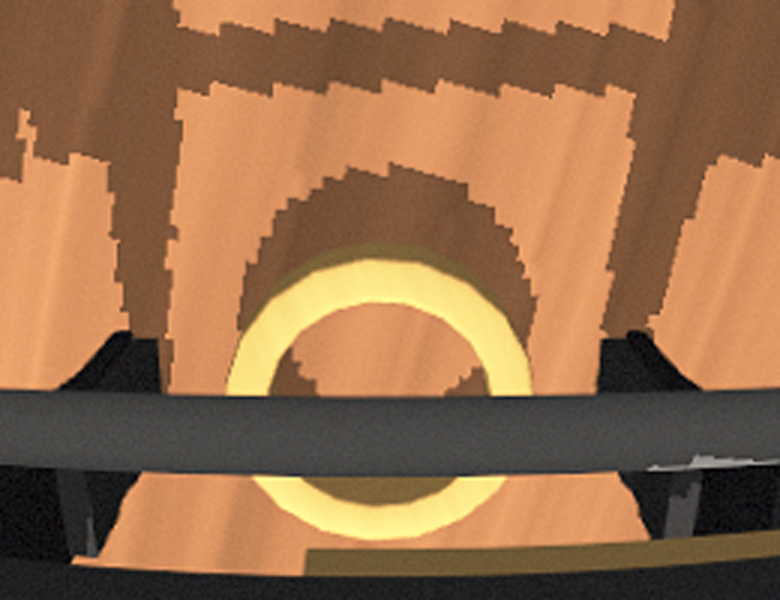

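Call:
move_arm(
  increments=[0,0,0,0,0,0,0.05,0,0,0,0,0,0,0.04,0,0,0,0,0,0,0.04,0,0,0,0,0,0,0.04,0,0,0,0,0,0,0.04,0,0,0,0,0,0,0.04],
)

```text
time_s: 10.95
tcp_pos: [0.4887, -0.3003, 0.0102]
ee_rot: [[-0.0, -0.962, -0.274], [0.0, -0.274, 0.962], [-1.0, 0.0, 0.0]]
wrist_force: [0.0, 0.5, 0.8]
gripper_width: 0.666
```

```bash
python3 - <<'E'
from h import *
s=r.sense();print(s['tcp_pos'],s['gripper_width']*87)
M=np.load('T6.npy');a=onz('wrist',(130+380/3,100+258/3),.014,M);b=onz('wrist',(130+380/3,100+540/3),.014,M);print((a+b)/2,np.linalg.norm(a-b))
inc((.5087,.117,.14),-164)
E
```

```text
[ 0.4887 -0.3003  0.0102] 57.914909130405626
[ 0.4889 -0.3003  0.014 ] 0.05707794804344585
turn [-0.12  0.   -0.  ] shift [-0.1298 -0.1334  0.3959] t 10.95 psi -164.12110852561455
```

Call:
move_arm(
  increments=[0,0,0,-0.02,0,0,0.04,0,0,0,-0.06,-0.006,0.015,0.04,0,0,0,-0.1,-0.018,0.05,0.04,0,0,0,-0.13,-0.03,0.085,0.04,0,0,0,-0.13,-0.042,0.12,0.04,0,0,0,-0.13,-0.054,0.16,0.04,0,0,0,-0.13,-0.066,0.195,0.04,0,0,0,-0.13,-0.078,0.23,0.04,0,0,0,-0.13,-0.09,0.265,0.04,0,0,0,-0.13,-0.102,0.3,0.04,0,0,0,-0.13,-0.113,0.335,0.04,0,0,0,-0.13,-0.124,0.365,0.04],
)

```text
time_s: 11.95
tcp_pos: [0.5074, 0.0869, 0.14]
ee_rot: [[-0.001, -0.962, -0.274], [0.0, -0.274, 0.962], [-1.0, 0.001, 0.0]]
wrist_force: [0.4, -0.4, -1.8]
gripper_width: 0.66
```

Call:
move_arm(
  increments=[0,0,0,0,-0.006,0.02,0.04,0,0,0,0.01,-0.0095,0.031,0.04,0,0,0,0.015,-0.0095,0.031,0.04,0,0,0,0.02,-0.0095,0.031,0.04,0,0,0,0.02,-0.0095,0.031,0.04,0,0,0,0.02,-0.0095,0.031,0.04,0,0,0,0.02,-0.0095,0.031,0.04],
)

```text
time_s: 12.53
tcp_pos: [0.5089, 0.116, 0.1201]
ee_rot: [[-0.0, -0.962, -0.272], [-0.0, -0.272, 0.962], [-1.0, 0.0, -0.0]]
wrist_force: [-0.2, 0.4, -1.5]
gripper_width: 0.664
```

```bash
python3 - <<'E'
from h import *
s=r.sense();print(s['tcp_pos'],s['gripper_width']*87,s['joint_velocities'])
inc((.5087,.117,.09),-164)
shot('wrist','w7.png',(130,60,390,290),3)
E
```

```text
[0.5089 0.116  0.1201] 57.7597720454925 [ 0.1588 -0.3431  0.4236  0.0236  0.0373 -0.0417]
turn [-0.21 -0.01 -0.02] shift [ 0.0301 -0.0001  0.0011] t 12.5333 psi -164.21181518329357
```

View pics/w7.png

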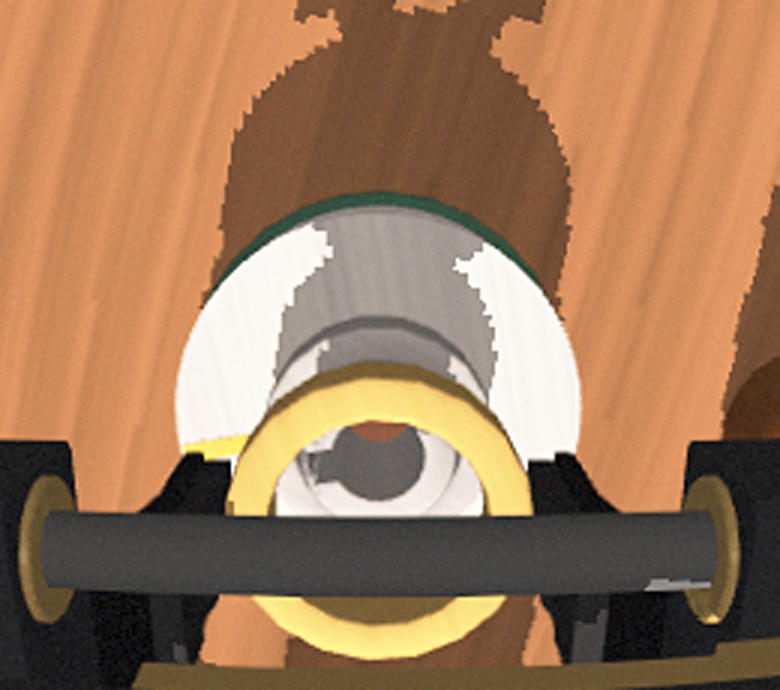

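Call:
move_arm(
  increments=[0,0,0,0.01,0,0.001,0.04,0,0,0,0.02,0,0.001,0.04,0,0,0,0.028,0,0.001,0.04,0,0,0,0.033,0,0.001,0.04,0,0,0,0.037,0,0.001,0.04,0,0,0,0.037,0,0.001,0.04,0,0,0,0.037,0,0.001,0.04],
)

```text
time_s: 13.17
tcp_pos: [0.5086, 0.1181, 0.0828]
ee_rot: [[-0.0, -0.962, -0.274], [-0.0, -0.274, 0.962], [-1.0, 0.0, -0.0]]
wrist_force: [-0.2, -0.4, -1.4]
gripper_width: 0.663
```

```bash
python3 - <<'E'
from h import *
s=r.sense();print(s['tcp_pos'],s['wrist_force'],s['joint_velocities'])
inc((.5087,.117,.0782),-164)
E
```

```text
[0.5086 0.1181 0.0828] [-0.2311 -0.3721 -1.4444] [ 0.0904 -0.6688  0.5554  0.1792 -0.0186  0.0733]
turn [-0.11 -0.02 -0.03] shift [ 0.0046  0.0002 -0.0011] t 13.1667 psi -164.10662941766898
```

Call:
move_arm(
  increments=[0,0,0,0.002,0,-0.0005,0.04,0,0,0,0.004,0,-0.001,0.04,0,0,0,0.005,0,-0.001,0.04,0,0,0,0.0057,0,-0.001,0.04,0,0,0,0.0057,0,-0.001,0.04],
)

```text
time_s: 13.58
tcp_pos: [0.5089, 0.1171, 0.0781]
ee_rot: [[0.0, -0.962, -0.274], [-0.0, -0.274, 0.962], [-1.0, -0.0, -0.0]]
wrist_force: [-2.6, -0.5, 3.4]
gripper_width: 0.663
```

Call:
move_arm(
  increments=[0,0,0,0,0,0,0.065,0,0,0,0,0,0,0.087,0,0,0,0,0,0,0.087,0,0,0,0,0,0,0.087,0,0,0,-0.01,0,0,0.087,0,0,0,-0.03,0,0,0.087,0,0,0,-0.06,0,0,0.087,0,0,0,-0.07,0,0.03,0.087,0,0,0,-0.07,0,0.06,0.087,0,0,0,-0.07,0,0.06,0.087,0,0,0,-0.07,0,0.06,0.087,0,0,0,-0.07,0,0.06,0.087],
)

```text
time_s: 14.58
tcp_pos: [0.4923, 0.1747, 0.1477]
ee_rot: [[-0.0, -0.962, -0.274], [-0.0, -0.274, 0.962], [-1.0, 0.0, -0.0]]
wrist_force: [-0.4, 0.0, -0.3]
gripper_width: 1.0
```

```bash
python3 - <<'E'
from h import *
s=r.sense();print(s['tcp_pos'],s['gripper_width'],s['joint_velocities'])
M=T();np.save('T8.npy',M)
shot('wrist','w8.png',(170,70,340,200),4.5)
inc((.4835,.335,.2),-201)
print(onz('top',(112,155),.1))
E
```

```text
[0.4923 0.1747 0.1477] 1.0000737585165165 [-0.9516  0.4712 -0.3738 -0.0231  0.1533 -0.0348]
turn [36.86 -0.02 -0.02] shift [-0.0526 -0.0354  0.157 ] t 14.6333 psi -164.13547248667112
[0.6496 0.4116 0.1   ]
```

View pics/w8.png

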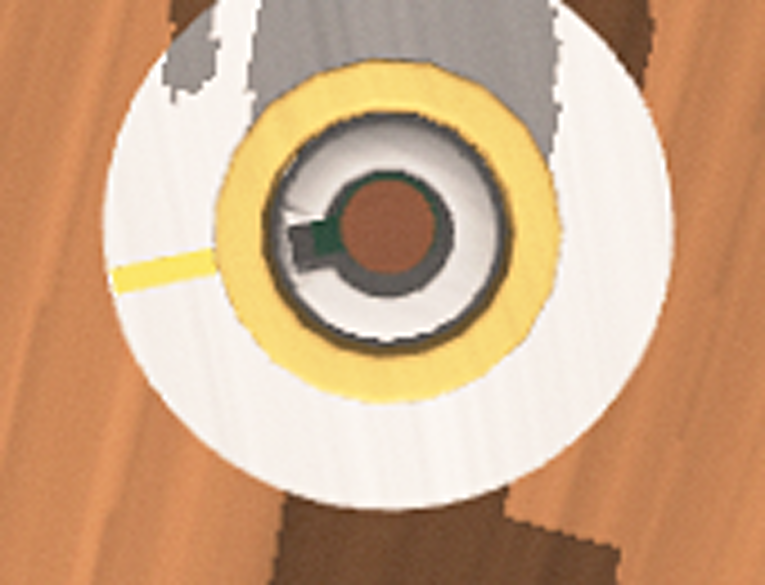

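```bash
python3 - <<'E'
from h import *
M=np.load('T8.npy');f=lambda c:(np.array(c)+.5)/4.5-.5+np.array((170,70))
def fit(E,z):
    w=np.array([onz('wrist',f(c),z,M)[:2] for c in E]);A=np.c_[2*w,np.ones(len(w))];s=np.linalg.lstsq(A,(w**2).sum(1),rcond=None)[0];return s[:2],np.sqrt(s[2]+s[:2]@s[:2])
print('bore',fit([(327,225),(390,168),(455,233),(388,297),(435,278),(437,188)],.08))
c,R=fit([(103,215),(674,230),(395,510),(200,440),(590,430)],.05);print('face',c,R)
print('brass',fit([(214,225),(562,230),(388,403),(388,60)],.082))
a=onz('wrist',f((114,282)),.05,M)-onz('wrist',f((215,261)),.05,M);print(np.degrees(np.arctan2(a[1],a[0])),np.linalg.norm(a))
a=onz('wrist',f((164,271)),.05,M)[:2]-c;print(np.degrees(np.arctan2(a[1],a[0])))
b=fit([(327,225),(390,168),(455,233),(388,297),(435,278),(437,188)],.08)[0]
a=onz('wrist',f((296,248)),.08,M)[:2]-b;print('kw',np.degrees(np.arctan2(a[1],a[0])),np.linalg.norm(a))
E
```

```text
bore (array([0.5088, 0.117 ]), np.float64(0.010635970575128759))
face [0.5091 0.1173] 0.05424035600125484
brass (array([0.5093, 0.117 ]), np.float64(0.02848520543244416))
26.306735381690384 0.019893797394328974
25.88330050804195
kw 25.012430678899058 0.015824894468036466
```

Call:
move_arm(
  increments=[4,0,0,-0.01,-0.005,0.02,0.087,8,0,0,-0.02,-0.01,0.05,0.087,13,0,0,-0.03,-0.015,0.08,0.087,19,0,0,-0.04,-0.02,0.11,0.087,25,0,0,-0.05,-0.03,0.14,0.087,31,0,0,-0.053,-0.035,0.157,0.087,37,0,0,-0.053,-0.035,0.157,0.087,37,0,0,-0.053,-0.035,0.157,0.087,37,0,0,-0.053,-0.035,0.157,0.087,37,0,0,-0.053,-0.035,0.157,0.087],
)

```text
time_s: 15.47
tcp_pos: [0.4832, 0.3342, 0.2]
ee_rot: [[-0.001, -0.933, 0.36], [-0.001, 0.36, 0.933], [-1.0, 0.0, -0.001]]
wrist_force: [-0.7, -0.6, 0.2]
gripper_width: 1.0
```

```bash
python3 - <<'E'
from h import *
s=r.sense();print(s['tcp_pos'],s['gripper_width'],s['joint_velocities'])
M=T();np.save('T9.npy',M)
shot('wrist','w9.png',(170,70,340,210),4.5)
inc((.4625,.279,.14))
E
```

```text
[0.4832 0.3342 0.2   ] 1.000246616819562 [ 0.0209 -0.3675  0.0578  0.0081  0.0637 -0.737 ]
turn [ 0.   -0.05 -0.02] shift [ 0.0602 -0.0005 -0.0589] t 15.5167 psi 158.9057392067752
```

View pics/w9.png

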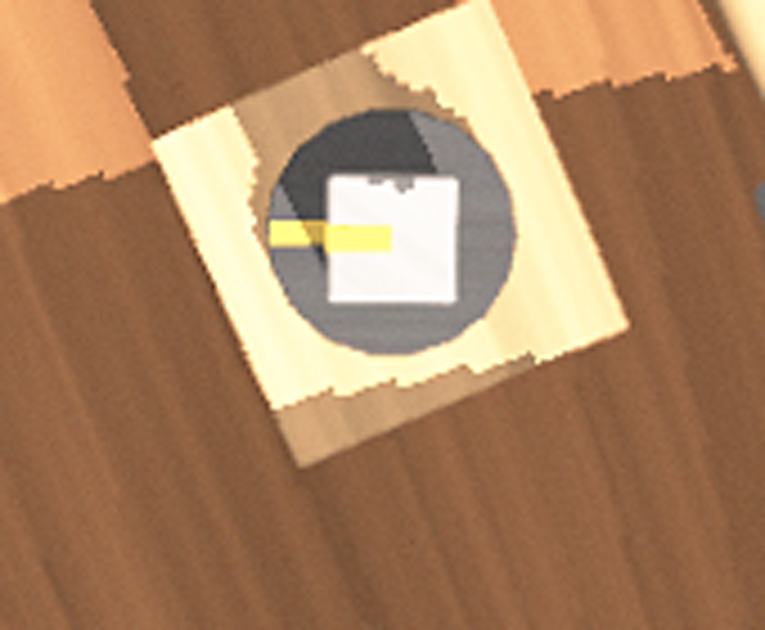

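```bash
python3 - <<'E'
from h import *
M=np.load('T9.npy');f=lambda c:(np.array(c)+.5)/4.5-.5+np.array((170,70))
P=np.array([onz('wrist',f(c),.108,M)[:2] for c in [(329,176),(458,177),(456,302),(329,301)]])
print(P.mean(0)); 
ang=lambda a:np.degrees(np.arctan2(a[1],a[0]))
for i in range(4): d=P[(i+1)%4]-P[i];print(np.linalg.norm(d),ang(d))
a=onz('wrist',f((329,238)),.108,M)-onz('wrist',f((390,238)),.108,M);print('line',ang(a))
a=onz('wrist',f((271,235)),.068,M)-onz('wrist',f((320,235)),.068,M);print('line fl',ang(a))
E=[(268,230),(393,107),(517,232),(393,355),(480,320),(310,325)]
w=np.array([onz('wrist',f(c),.068,M)[:2] for c in E]);A=np.c_[2*w,np.ones(len(w))];s=np.linalg.lstsq(A,(w**2).sum(1),rcond=None)[0];print(s[:2],np.sqrt(s[2]+s[:2]@s[:2]))
E
```

```text
[0.4619 0.2803]
0.02352503121543772 158.49605787921237
0.023098308425343606 68.29908295300505
0.023384885681076214 -21.52654498273225
0.023089026612788707 -111.35321782515709
line -21.26852797213355
line fl -21.66479304139326
[0.4618 0.28  ] 0.02663262994928975
```

```bash
python3 - <<'E'
from h import *
inc((.462,.2801,.12),158.6);inc((.462,.2801,.08),158.6)
E
```

```text
turn [ 0.31 -0.05 -0.02] shift [ 0.0802  0.0003 -0.0581] t 15.5167 psi 158.9057392067752
turn [ 0.31 -0.05 -0.02] shift [ 0.1202  0.0003 -0.058 ] t 15.5167 psi 158.9057392067752
```

Call:
move_arm(
  increments=[0.3,0,0,0.02,0,-0.03,0.06,0.3,0,0,0.04,0,-0.055,0.06,0.3,0,0,0.055,0,-0.058,0.06,0.3,0,0,0.065,0,-0.058,0.06,0.3,0,0,0.075,0,-0.058,0.06,0.3,0,0,0.075,0,-0.058,0.06,0.3,0,0,0.075,0,-0.058,0.06],
)

```text
time_s: 16.1
tcp_pos: [0.4628, 0.2818, 0.1254]
ee_rot: [[0.0, -0.931, 0.365], [-0.0, 0.365, 0.931], [-1.0, -0.0, -0.0]]
wrist_force: [-0.0, 0.3, 0.5]
gripper_width: 0.699
```

```bash
python3 - <<'E'
from h import *
s=r.sense();print(s['tcp_pos'],s['gripper_width'],s['joint_velocities'])
inc((.462,.2801,.08),158.5)
E
```

```text
[0.4628 0.2818 0.1254] 0.6985487852338813 [ 0.2086 -0.7117  1.0307  0.1975 -0.1296 -0.0931]
turn [ 0.12 -0.01  0.02] shift [ 0.0454  0.0001 -0.0019] t 16.1 psi 158.6195687965535
```

Call:
move_arm(
  increments=[0.1,0,0,0.015,0,-0.001,0.06,0.1,0,0,0.028,0,-0.0015,0.06,0.1,0,0,0.038,0,-0.0015,0.06,0.1,0,0,0.044,0,-0.0015,0.06,0.1,0,0,0.045,0,-0.0015,0.06,0.1,0,0,0.045,0,-0.0015,0.06,0.1,0,0,0.045,0,-0.0015,0.06],
)

```text
time_s: 16.68
tcp_pos: [0.4622, 0.2804, 0.0811]
ee_rot: [[0.001, -0.93, 0.366], [0.001, 0.366, 0.93], [-1.0, -0.001, 0.001]]
wrist_force: [-0.4, -0.2, 0.3]
gripper_width: 0.685
```

```bash
python3 - <<'E'
from h import *
s=r.sense();print(s['tcp_pos'],s['gripper_width'],s['joint_velocities'])
inc((.462,.2801,.08),158.5)
M=T();np.save('T10.npy',M);shot('wrist','w10.png',(130,100,390,300),3)
E
```

```text
[0.4622 0.2804 0.0811] 0.6852134414305457 [ 0.0764 -0.4285  0.0042 -0.0696  0.0211  0.0064]
turn [0.01 0.07 0.04] shift [ 0.0011  0.0001 -0.0004] t 16.6833 psi 158.5057013747689
```

View pics/w10.png

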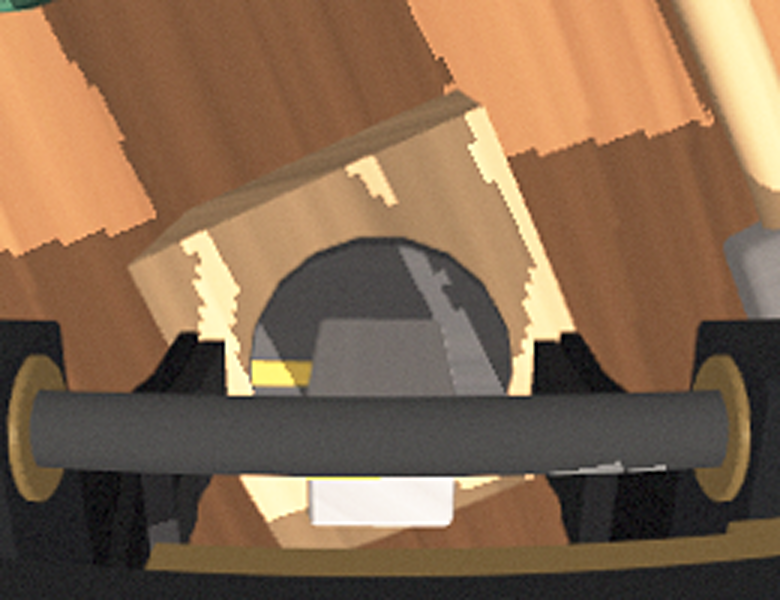

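Call:
move_arm(
  increments=[0,0,0,0,0,0,0.03,0,0,0,0,0,0,0.01,0,0,0,0,0,0,0.01,0,0,0,0,0,0,0.01,0,0,0,0,0,0,0.01,0,0,0,0,0,0,0.01],
)

```text
time_s: 17.23
tcp_pos: [0.4617, 0.2799, 0.0805]
ee_rot: [[0.0, -0.93, 0.367], [0.0, 0.367, 0.93], [-1.0, -0.0, 0.0]]
wrist_force: [-0.9, -0.5, 0.2]
gripper_width: 0.322
```

```bash
python3 - <<'E'
from h import *
s=r.sense();print(s['tcp_pos'],s['gripper_width']*87,s['joint_velocities'],s['wrist_force'])
inc((.462,.2801,.15),-154)
E
```

```text
[0.4617 0.2799 0.0805] 28.04636457220305 [ 0.0479 -0.0061 -0.0892  0.0884 -0.0145 -0.1132] [-0.9039 -0.457   0.2125]
turn [-47.52   0.     0.  ] shift [-0.0695 -0.0002  0.0003] t 17.2333 psi 158.47789435218823
```

Call:
move_arm(
  increments=[0,0,0,0,0,0,0.01,0,0,0,0,0,0,0.01,0,0,0,0,0,0,0.01],
)

```text
time_s: 17.48
tcp_pos: [0.4617, 0.2799, 0.0805]
ee_rot: [[-0.0, -0.93, 0.367], [-0.0, 0.367, 0.93], [-1.0, -0.0, -0.0]]
wrist_force: [0.8, 0.5, -0.3]
gripper_width: 0.274
```

Call:
move_arm(
  increments=[0,0,0,-0.01,0,0,0.01,0,0,0,-0.025,0,0,0.01,0,0,0,-0.045,0,0,0.01,0,0,0,-0.065,0,0,0.01,0,0,0,-0.085,0,0,0.01,0,0,0,-0.1,0,0,0.01,0,0,0,-0.1,0,0,0.01,0,0,0,-0.1,0,0,0.01],
)

```text
time_s: 18.15
tcp_pos: [0.4614, 0.2799, 0.1809]
ee_rot: [[0.0, -0.93, 0.367], [0.001, 0.367, 0.93], [-1.0, 0.0, 0.001]]
wrist_force: [-0.5, -0.2, -3.8]
gripper_width: 0.27
```

```bash
python3 - <<'E'
from h import *
s=r.sense();print(s['tcp_pos'],s['gripper_width']*87,s['joint_velocities'],s['wrist_force'])
inc((.5089,.117,.180),-154.1)
shot('scene','s2.png',(200,60,360,180),4.5)
E
```

```text
[0.4614 0.2799 0.1809] 23.52280575598816 [ 0.066   1.5592 -2.2053 -0.5698  0.1498  0.0208] [-0.5194 -0.1697 -3.8161]
turn [-47.44   0.08   0.02] shift [ 0.0007 -0.104  -0.1341] t 18.15 psi 158.45678657857934
```

View pics/s2.png

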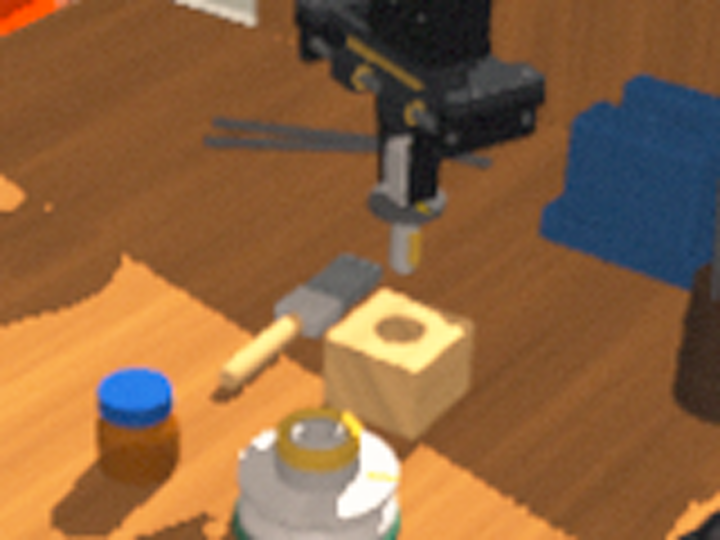

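Call:
move_arm(
  increments=[-4,0,0,0,-0.008,-0.01,0.01,-9,0,0,0,-0.02,-0.026,0.01,-14,0,0,0,-0.033,-0.043,0.01,-20,0,0,0,-0.047,-0.061,0.01,-26,0,0,0,-0.061,-0.079,0.01,-32,0,0,0,-0.075,-0.097,0.01,-38,0,0,0,-0.088,-0.114,0.01,-43,0,0,0,-0.098,-0.127,0.01,-47.4,0,0,0,-0.104,-0.134,0.01,-47.4,0,0,0,-0.104,-0.134,0.01,-47.4,0,0,0,-0.104,-0.134,0.01,-47.4,0,0,0,-0.104,-0.134,0.01],
)

```text
time_s: 19.2
tcp_pos: [0.5087, 0.1171, 0.1794]
ee_rot: [[-0.002, -0.9, -0.435], [-0.001, -0.435, 0.9], [-1.0, 0.002, 0.0]]
wrist_force: [-0.3, 0.8, -2.5]
gripper_width: 0.27
```

```bash
python3 - <<'E'
from h import *
s=r.sense();print(s['tcp_pos'],s['gripper_width']*87,s['joint_velocities'],s['wrist_force'])
inc((.5089,.117,.156),-154.1)
M=T();np.save('T11.npy',M);shot('wrist','w11.png',(130,50,390,250),3)
E
```

```text
[0.5087 0.1171 0.1794] 23.518103455867497 [ 0.5759 -0.3959  0.4942  0.0513 -0.0304  0.3952] [-0.2638  0.7844 -2.4674]
turn [-0.1   0.01 -0.12] shift [ 0.0234 -0.0002 -0.0002] t 19.2 psi -154.19617813847645
```

View pics/w11.png

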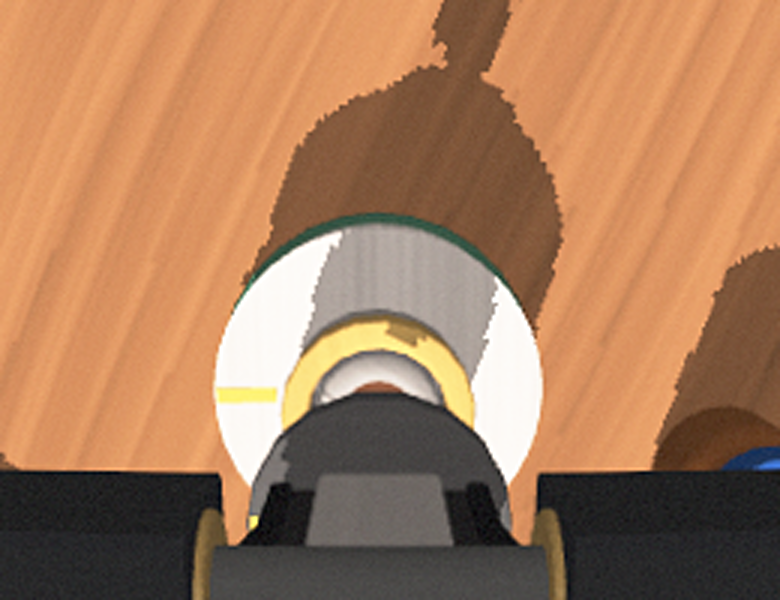

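Call:
move_arm(
  increments=[0,0,0,0.01,0,0,0.01,0,0,0,0.018,0,0,0.01,0,0,0,0.025,0,0,0.01,0,0,0,0.03,0,0,0.01,0,0,0,0.032,0,0,0.01,0,0,0,0.032,0,0,0.01,0,0,0,0.032,0,0,0.01],
)

```text
time_s: 19.83
tcp_pos: [0.5094, 0.1172, 0.1484]
ee_rot: [[0.0, -0.9, -0.437], [-0.0, -0.437, 0.9], [-1.0, -0.0, -0.0]]
wrist_force: [-0.7, -0.4, -2.8]
gripper_width: 0.276
```

```bash
python3 - <<'E'
from h import *
s=r.sense();print(s['tcp_pos'],s['gripper_width']*87,s['joint_velocities'],s['wrist_force'],s['moment'])
inc((.5089,.117,.140),-154.1)
M=T();np.save('T12.npy',M);shot('wrist','w12.png',(130,50,390,250),3)
E
```

```text
[0.5094 0.1172 0.1484] 23.996367250054327 [ 0.0307 -0.5518  0.4802  0.028   0.0011  0.0063] [-0.692  -0.3577 -2.7989] [ 0.0706 -0.0235 -0.0142]
turn [-0.01 -0.01  0.  ] shift [0.0084 0.0005 0.0001] t 19.8333 psi -154.11147859150537
```

View pics/w12.png

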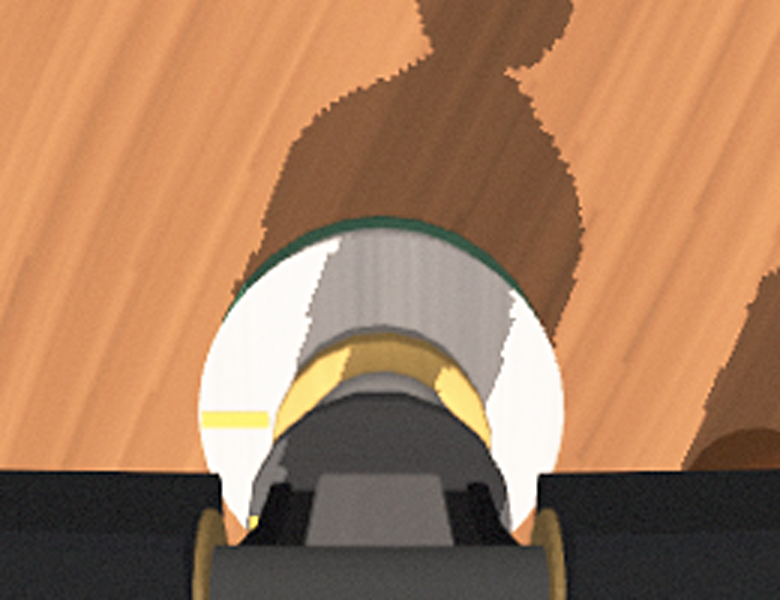

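Call:
move_arm(
  increments=[0,0,0,0.002,0.0004,0,0.01,0,0,0,0.004,0.0004,0,0.01,0,0,0,0.006,0.0004,0,0.01,0,0,0,0.007,0.0004,0,0.01,0,0,0,0.007,0.0004,0,0.01],
)

```text
time_s: 20.3
tcp_pos: [0.5087, 0.1168, 0.1412]
ee_rot: [[-0.001, -0.9, -0.436], [-0.0, -0.436, 0.9], [-1.0, 0.001, 0.0]]
wrist_force: [0.2, 0.4, -1.8]
gripper_width: 0.275
```

```bash
python3 - <<'E'
from h import *
s=r.sense();print(s['tcp_pos'],s['gripper_width']*87,s['wrist_force'],s['moment'])
inc((.5089,.117,.135),-154.1)
E
```

```text
[0.5087 0.1168 0.1412] 23.91356917929814 [ 0.1585  0.3719 -1.7948] [ 0.0526 -0.0078  0.0207]
turn [-0.02  0.   -0.03] shift [ 0.0062 -0.0003  0.0001] t 20.3 psi -154.12381397148954
```

Call:
move_arm(
  increments=[0,0,0,0.001,0,0,0.01,0,0,0,0.0025,0,0,0.01,0,0,0,0.004,0,0,0.01,0,0,0,0.0055,0,0,0.01,0,0,0,0.006,0,0,0.01,0,0,0,0.006,0,0,0.01],
)

```text
time_s: 20.8
tcp_pos: [0.5088, 0.1169, 0.1352]
ee_rot: [[-0.0, -0.9, -0.437], [-0.0, -0.437, 0.9], [-1.0, 0.0, -0.0]]
wrist_force: [-0.8, 1.7, -2.2]
gripper_width: 0.275
```

Call:
move_arm(
  increments=[0,0,0,0.004,0,0,0.01,0,0,0,0.009,0,0,0.01,0,0,0,0.014,0,0,0.01,0,0,0,0.018,0,0,0.01,0,0,0,0.022,0,0,0.01,0,0,0,0.022,0,0,0.01,0,0,0,0.022,0,0,0.01],
)

```text
time_s: 21.38
tcp_pos: [0.5088, 0.1168, 0.1131]
ee_rot: [[-0.001, -0.9, -0.437], [-0.0, -0.437, 0.9], [-1.0, 0.001, -0.0]]
wrist_force: [-0.7, 0.1, -3.4]
gripper_width: 0.273
```

```bash
python3 - <<'E'
from h import *
s=r.sense();print(s['tcp_pos'],s['gripper_width']*87,s['wrist_force'],s['moment'],s['joint_velocities'])
inc((.5089,.117,.1025),-154.1)
E
```

```text
[0.5088 0.1168 0.1131] 23.748504462591495 [-0.708   0.0697 -3.3557] [ 0.048  -0.019  -0.0087] [-0.0167 -0.4637  0.5567  0.1961 -0.2577 -0.0071]
turn [-0.02 -0.01 -0.05] shift [ 0.0106 -0.0002  0.0001] t 21.3833 psi -154.11770658106303
```

Call:
move_arm(
  increments=[0,0,0,0.002,0,0,0.01,0,0,0,0.004,0,0,0.01,0,0,0,0.006,0,0,0.01,0,0,0,0.008,0,0,0.01,0,0,0,0.009,0,0,0.01,0,0,0,0.009,0,0,0.01,0,0,0,0.009,0,0,0.01],
)

```text
time_s: 21.97
tcp_pos: [0.5094, 0.1171, 0.1054]
ee_rot: [[0.001, -0.899, -0.437], [0.0, -0.437, 0.899], [-1.0, -0.001, -0.0]]
wrist_force: [-1.4, -0.3, 5.8]
gripper_width: 0.275
```

```bash
python3 - <<'E'
from h import *
s=r.sense();print(s['tcp_pos'],s['gripper_width']*87,s['wrist_force'],s['moment'],s['joint_velocities'])
inc((.5089,.117,.1025),-154.1)
E
```

```text
[0.5094 0.1171 0.1054] 23.89396608384642 [-1.3901 -0.2661  5.8174] [ 0.0325  0.6196 -0.0232] [-0.0352 -0.2026  0.0506 -0.0808 -0.1006 -0.061 ]
turn [ 0.01 -0.02  0.08] shift [0.0029 0.0005 0.0001] t 21.9667 psi -154.08926632255054
```

Call:
move_arm(
  increments=[0,0,0,0.001,0,0,0.01,0,0,0,0.002,0,0,0.01,0,0,0,0.003,0,0,0.01,0,0,0,0.0035,0,0,0.01,0,0,0,0.0035,0,0,0.01,0,0,0,0.0035,0,0,0.01],
)

```text
time_s: 22.47
tcp_pos: [0.5095, 0.1171, 0.1025]
ee_rot: [[0.002, -0.899, -0.437], [0.0, -0.437, 0.899], [-1.0, -0.002, -0.001]]
wrist_force: [-2.0, 0.6, 8.5]
gripper_width: 0.276
```

```bash
python3 - <<'E'
from h import *
s=r.sense();print(s['tcp_pos'],s['gripper_width']*87,s['wrist_force'],s['moment'],s['joint_velocities'])
E
```

```text
[0.5095 0.1171 0.1025] 23.980206271390912 [-1.9972  0.5631  8.4722] [ 0.0485  0.9765 -0.0118] [-0.1045  0.022   0.0614 -0.0539  0.0433  0.1575]
```

Call:
move_arm(
  increments=[0,0,0,0.0005,-0.0003,0,0.01,0,0,0,0.001,-0.0003,0,0.01,0,0,0,0.001,-0.0003,0,0.01,0,0,0,0.001,-0.0003,0,0.01],
)

```text
time_s: 22.8
tcp_pos: [0.5095, 0.1171, 0.1024]
ee_rot: [[0.001, -0.899, -0.437], [-0.0, -0.437, 0.899], [-1.0, -0.001, -0.001]]
wrist_force: [-5.9, 0.5, 13.8]
gripper_width: 0.275
```

```bash
python3 - <<'E'
from h import *
s=r.sense();print(s['tcp_pos'],s['gripper_width']*87,s['wrist_force'],s['moment'],s['joint_velocities'])
shot('scene','s3.png',(215,110,315,200),7);M=T();np.save('T13.npy',M);shot('wrist','w13.png',(130,50,390,250),3)
E
```

```text
[0.5095 0.1171 0.1024] 23.90277127831147 [-5.898   0.5225 13.826 ] [-0.0007  1.7974 -0.0787] [-0.0714 -0.0146  0.0025 -0.0541  0.1026 -0.0117]
```

View pics/s3.png

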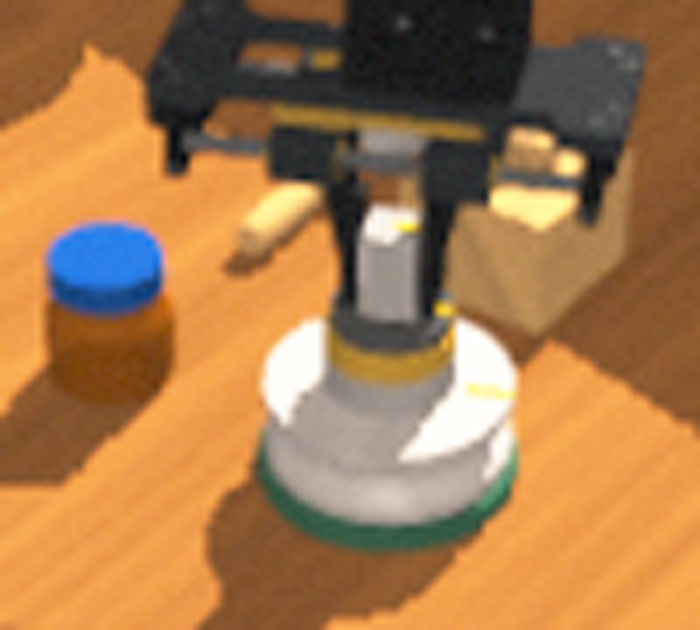

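View pics/w13.png

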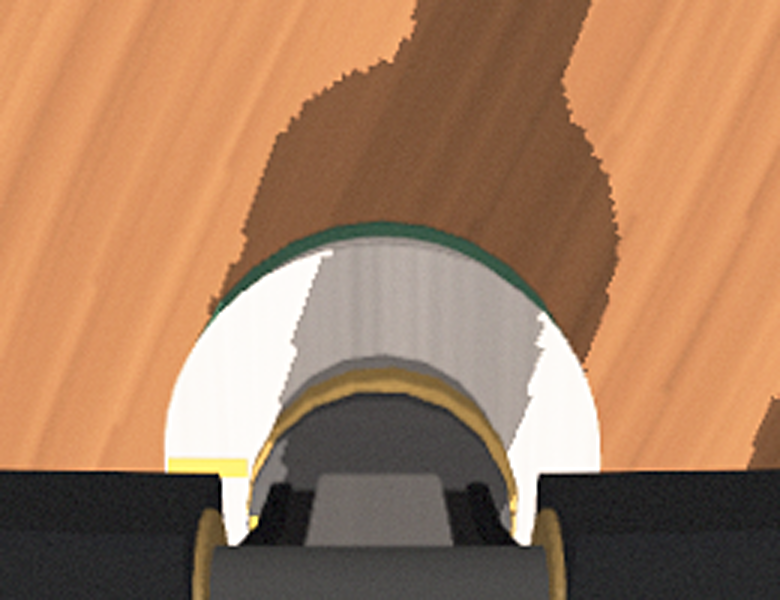

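Call:
move_arm(
  increments=[0,0,0,0.0003,0,0,0.01,0,0,0,0.0003,0,0,0.01,0,0,0,0.0003,0,0,0.01,0,0,0,0.0003,0,0,0.01,0,0,0,0.0003,0,0,0.01,0,0,0,0.0003,0,0,0.01,0,0,0,0.0003,0,0,0.01,0,0,0,0.0003,0,0,0.01,0,0,0,0.0003,0,0,0.01,0,0,0,0.0003,0,0,0.01],
)

```text
time_s: 23.73
tcp_pos: [0.5095, 0.1171, 0.1024]
ee_rot: [[0.001, -0.899, -0.437], [-0.0, -0.437, 0.899], [-1.0, -0.001, -0.001]]
wrist_force: [-5.9, -0.5, 17.0]
gripper_width: 0.272
```

```bash
python3 - <<'E'
from h import *
s=r.sense();print(s['tcp_pos'],s['gripper_width']*87,s['wrist_force'],s['moment'],s['joint_velocities'])
shot('top','t9.png')
shot('scene','s4.png',(215,110,315,200),7)
E
```

```text
[0.5095 0.1171 0.1024] 23.66509633596704 [-5.862  -0.4594 17.0477] [-0.0434  2.0335  0.0247] [ 0.0836  0.1355 -0.1276 -0.009  -0.0231  0.044 ]
```

View pics/t9.png

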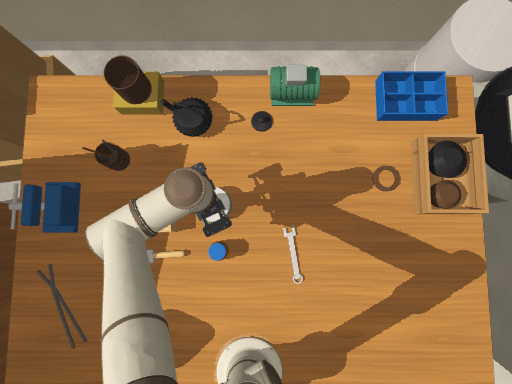

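View pics/s4.png

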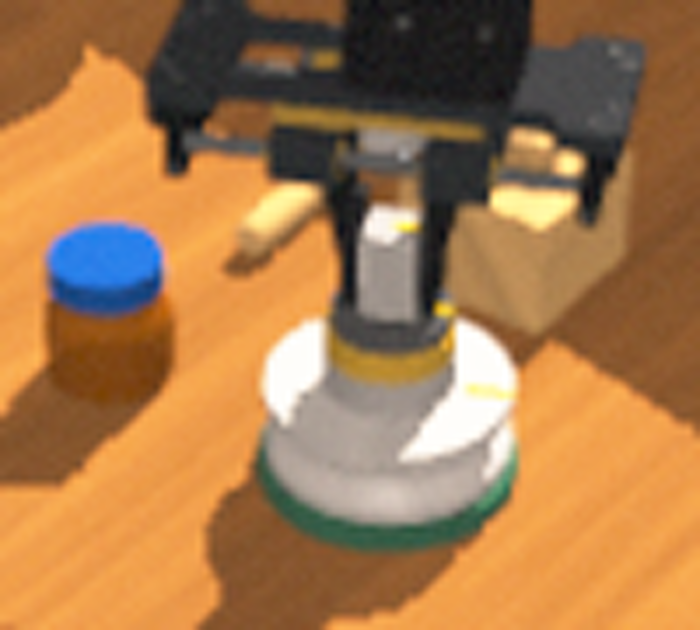

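The flange sits flat on the brass ring and the hold is stable. The bystanders are where they were. Handing in.

```bash
python3 -c "
from station import r
print(r.finish_job())"
```

```text
the job is handed in; nothing more can be done
None
```

The turntable drive is assembled. The steel ring went on first and was released fully home on the pulley's face, then the brass ring on top of it in the same way. I lifted the spindle by its square head, turned it about 47° to line up with the keyway, pushed it in, and pressed until its flange sat on the brass ring. I handed in at about 24 s, still gripping and pressing.

**Last checks:**
- **Seating:** the tool stopped at z = 0.1024 m, against an expected 0.1025 m. Pushing further raised the wrist force from 8.5 to 17 N with almost no movement, so the flange is on the ring. Over the last second the tool did not move.
- **Grip:** the fingers measured 23.7 mm on the 24 mm head.
- **Pictures:** the last scene picture shows the flange flat on the brass ring. In the last top picture the bystanders look unmoved, though the arm covers part of that view.
- **Disagreement:** a sideways force of about 6 N and a moment of about 2 N m remained at the wrist. The likely cause is the tool sitting about 0.5 mm off the bore axis; I left it, as it is far below the limits. I saw no failed checks.

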